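Strip an opened meter and set each part in its own place

TASK

Strip the opened meter for repair, from the top down, never lifting a part with another still on it: lay the display flat in the foam cradle, set the steel screening cover down over the brass straightening block, the selector knob onto the spindle stand, and the circuit board, lifted by its white hub, fully down in the blue test nest with its jack end over the nest's coloured contacts. Set each part down without dropping it, and leave the screwdriver and the side cutters alone.

Things in the scene. Friction and masses are not known exactly. Their poses are not given: they have to be found in the camera images.
- display_mid (a point): Display module: white block with a grey-green screen on top, 32 (x) x 42 (y) x 12 mm high. The point is its centre, 6 mm above its underside. It starts on top of the steel cover. Take it across its 42 mm width (fingers closing along its y): nothing stands beside it there.
- cover_mid (a point): Screening cover: bright steel can, 36 (x) x 50 (y) x 11 mm high; open below, hollow 30 x 44 x 8 mm. The point is its centre, 5.5 mm above its rim. It starts on the board, over a chip 4 mm high, under the display and showing all round it. Take it across its 50 mm width (fingers closing along its y).
- selector_bar (a point): Selector knob: black disc, 38 mm across, 16 mm high, with a grip bar on top, 34 (x) x 10 (y) x 12 mm, white line at its +x end. The point is the middle of the bar, 22 mm above the underside. A bore 26 mm wide, 13 mm deep opens below. It starts on the board over the white hub, turned up to 0.5 rad. Take it by the bar.
- board_hub (a point): Circuit board: green, 92 (x) x 64 (y) x 3 mm. The point is the middle of its white square hub (15 x 15 mm, 12 high), 9 mm above the underside and 18 mm to -x of the board's centre; jacks at the -x end. Lift it by the hub, which the selector hides. It starts 12 mm up in a fixed orange-edged case (113 x 86 mm, long walls 13 mm high, corners 17 mm; 3 mm play).
- display_place (a point): Place of the display: fixed black cradle with pink foam, 72 (x) x 80 (y) mm. The seat, 48 x 58 mm, is 6 mm above the bench, its rim 12 mm, with gaps 28 mm wide for the fingers in the middle of both y ends. The point is where the display's centre comes to lie, 6 mm above the seat; axes as the display's. At least 35 mm are free beside the seated display along y.
- cover_place (a point): Place of the cover: fixed dark steel plate, 70 (x) x 80 (y) x 6 mm, with a brass block in the middle, 16 (x) x 30 (y) mm, 7 mm high. The hollow cover goes down over the block, with 7 mm play each side, until its rim stands on the plate. The point is where the cover's centre comes to lie, 11.5 mm above the bench; axes as the cover's.
- selector_place (a point): Place of the selector: fixed round light grey stand, 72 mm across, 6 mm high, with a steel spindle in the middle, 12 mm thick and 11 mm high. The selector's bore goes down over it with 7 mm play, at any angle. The point is where the middle of the selector's bar comes to lie, 28 mm above the bench.
- nest_hub (a point): Place of the board: fixed blue test nest, 114 (x) x 86 (y) mm, seat rails 13 mm above the bench, eight tapered steel posts to 20 mm round the board's outline (4.5 mm play). The point is where the middle of the hub comes to lie, 22 mm above the bench, 18 mm to -x of the nest's centre; axes as the board's: its jacks lie over the four coloured contacts at the -x end.
- screwdriver_small: Bystander, loose: small screwdriver with an orange handle, 106 mm long along y, 18 mm thick. Origin at the middle of its underside. Leave it alone.
- cutters: Bystander, loose: yellow-handled side cutters, 122 mm long along x, 46 mm wide, 9 mm high. Origin at the middle of the underside. Leave them alone.
Mind the look-alikes: they are no part of the job. There is more than one size of the part that bears selector_bar; the job needs the largest.

How it is judged:
By the outcome, as a careful person would: the job done as asked, in the order asked, and still so for the second after the job is handed in, with the robot touching nothing.
It also fails if it takes over 99 s, if anything falls off the work surface, if the arm or the gripper's body presses on something with over 40 N, if the wrist force passes 120 N, or if a joint passes its speed limit or range.

ROBOT

A 6-joint arm with a two-finger parallel gripper is mounted at the origin on a cart in front of the work surface, level with it; the furniture and walls round the work are solid. World frame = base frame: x ahead of the robot, y to its left, z up, the work surface at z = 0. Lengths are in mm, angles in rad, forces in N, time in s.
With the tool pointing down it reaches from about 350 to 850 mm from the base axis. Payload 8.1 kg.
Tool frame: the origin (TCP) lies on the centre line of the jaws, within the pads' length; the fingertips stand r.finger_overhang ahead of it and the grasp point (between the pads) lies 5 mm behind it (r.finger_overhang is the distance from the TCP to the fingertips, in mm); z points along the fingers, y is the line along which they close (so a half turn about z gives the same grasp; the last joint's range is limited). The gripper opens to 93 mm and grips with 3 to 60 N. Pads are 15 mm wide; open, the fingers measure 128 mm over their backs; the gripper's body (75 mm by 188 mm) begins 65 mm behind the grasp point.
Start: joints at [1.26, 0.13, 1.488, -0, 1.523, -0.085], TCP at [134.309, 584.779, 232.635] pointing down, gripper open.
Joint ranges: [-2.96, 2.96], [-0.89, 2.26], [0.02, 2.5], [-1.34, 4.48], [0, 2.73], [-2.66, 2.66]. Speed limits (rad/s): [2.39, 2.39, 2.79, 3.14, 3.14, 3.14].

INTERFACE

Orientations are given as [roll, pitch, yaw] about the fixed x, y, z axes, in that order (R = Rz(yaw) Ry(pitch) Rx(roll)).
In Python, from workcell import r gives the robot as it stands.
- The arm moves only by the shell command python3 -m crank 'ROWS' [OPENING] [FORCE]. ROWS is JSON, a list of rows, each an object of numbers: "dx", "dy", "dz": the shift along the tool's x, y, z in cm; "ax", "ay", "az": the turn, a rotation vector about the tool's x, y, z in degrees. A call has 1 to 12 rows; each row is the pose to reach, as a shift and turn from the pose commanded when the call began, along the tool's axes at that moment; what a row does not reach only later rows make up. A row lasts 1/12 s, in which the tool goes at most 41.7 mm and 7.16 degrees, less where a joint would pass 70% of its speed; a pose out of reach is approached as far as the arm can. A call with a gripper value outside its range is refused whole. OPENING is the opening, from -1 (shut) to 1 (fully open), so that 0 is half open, set as the call begins (- or left out, the last holds). The fingers move at their own pace and stop on an object; FORCE is the grip in N (left out, the last holds). Time passes only in rows, so rows that repeat a pose let the fingers close. It gives the time, the measured TCP pose, the force, the opening and the grip force at its end, in the units of the state.
- r.get_state(): the state, without advancing time (a new reading comes with each control period).
- r.get_image(name): name is "scene" or "side" or "wrist"; returns a dict with "color" (420x560x3 uint8, blue, green, red), "range_z" (420x560 float32, mm along the optical axis (not along the pixel's ray), 0 where there is no reading), "K" (3x3 intrinsics, pixels), "D" ([k1, k2, p1, p2, k3] as OpenCV has them; the pictures are not rectified), "R" (3x3) and "t" (3): a world point X has camera coordinates R X + t; the wrist camera has in their place "T_tool_cam" (4x4, takes a point from camera to tool coordinates, whose origin is the TCP and whose axes are the flange's). Camera axes: x right, y down, z forward; pixel columns grow to the right and rows downward; lengths in mm; the calibration is good to about 2 mm. A picture is of the moment at which its call begins: read the wrist's pose just before it.
- r.job_done(): hands the job in; it is judged then, once.
The state is a dict: "clock": time; "qpos": joint angles; "dq": joint speeds; "joint_torque": joint torques, N m; "tool_pos": TCP position; "tcp_rot": TCP orientation; "contact_force": force on the tool from outside, world axes, zero at the start; "ft_torque": the same for the moment, N m; "opening": finger opening in mm; "finger_force": force on a finger pad.
Only numpy, scipy, OpenCV 4.12 (cv2) and the standard library are available. Lean on these libraries where they do the work, as an engineer would, in place of code of your own. Each camera call takes 0.05 s, during which the arm holds its last target. There are 200 camera calls.

## Working session

There is one attempt and no reset: what is moved stays moved. The work goes in short steps, Python scripts to look and compute and a shell command to move; the robot and the scene stay as the last step left them, time stands still between calls to the robot, and variables do not carry over. Pictures are saved under pics/ and viewed, at most 14 in all, crops included, and the job is handed in when it is done.

```bash
mkdir -p pics; ls; cat > h.py <<'E'
import numpy as np, cv2
from workcell import r
from scipy.spatial.transform import Rotation as Ro
def snap(name,fn=None):
    s=r.get_state(); im=r.get_image(name)
    if fn: cv2.imwrite('pics/'+fn,im['color'])
    np.savez('/tmp/%s.npz'%name,pos=s['tool_pos'],rot=s['tcp_rot'],**{k:np.asarray(v) for k,v in im.items()})
    return s,im
def cloud(name):
    d=np.load('/tmp/%s.npz'%name)
    h,w=d['range_z'].shape
    u,v=np.meshgrid(np.arange(w),np.arange(h))
    p=cv2.undistortPoints(np.stack([u,v],-1).reshape(-1,1,2).astype(float),d['K'],d['D']).reshape(h,w,2)
    z=d['range_z'].astype(float)
    c=np.dstack([p[...,0]*z,p[...,1]*z,z])
    if name=='wrist':
        T=d['T_tool_cam']; c=c@T[:3,:3].T+T[:3,3]
        c=c@Ro.from_euler('xyz',d['rot']).as_matrix().T+d['pos']
    else: c=(c-d['t'])@d['R']
    c[z==0]=np.nan
    return c,d['color']
E
python3 - <<'E'
from h import *
print(r.finger_overhang, r.get_state())
for n in ['scene','side','wrist']: snap(n,n+'0.png')
for n in ['scene','side']:
    d=np.load('/tmp/%s.npz'%n); print(n,(-d['R'].T@d['t']).round(), d['R'].round(2).tolist())
print(np.load('/tmp/wrist.npz')['T_tool_cam'].round(3).tolist())
E
```

```text
pics
14.0 {'clock': 0.0, 'qpos': array([ 1.25957877e+00,  1.31145460e-01,  1.48926651e+00, -8.28097904e-06,
        1.52301470e+00, -8.54059262e-02]), 'dq': array([-8.58380096e-04,  3.72238679e-04, -1.44714406e-03,  8.13009257e-04,
       -4.40833526e-05,  9.09110701e-05]), 'joint_torque': array([-2.02460244e-03, -5.59820831e+01, -4.91769862e+01,  7.66877714e-02,
        3.51762387e-02, -1.41167552e-04]), 'tool_pos': array([134.1555293 , 584.25019134, 231.60382967]), 'tcp_rot': array([-3.13976462e+00, -1.48204783e-04,  2.91578129e+00]), 'contact_force': array([ 0.01817651, -0.0289558 , -0.10055554]), 'ft_torque': array([-0.06619085,  0.02564237,  0.02058037]), 'finger_force': 0.0, 'opening': 93.24217063422647}
scene [   96. -1033.   795.] [[0.83, -0.55, -0.02], [-0.41, -0.6, -0.69], [0.37, 0.58, -0.73]]
side [  116. -1173.   426.] [[0.91, -0.42, 0.0], [-0.18, -0.38, -0.91], [0.39, 0.82, -0.42]]
[[0.0, -0.956, -0.294, 80.422], [1.0, 0.0, 0.0, 0.091], [-0.0, -0.294, 0.956, -151.04], [0.0, 0.0, 0.0, 1.0]]
```

View pics/scene0.png

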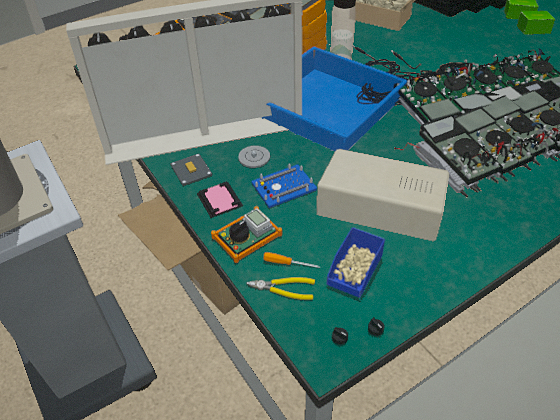

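View pics/wrist0.png

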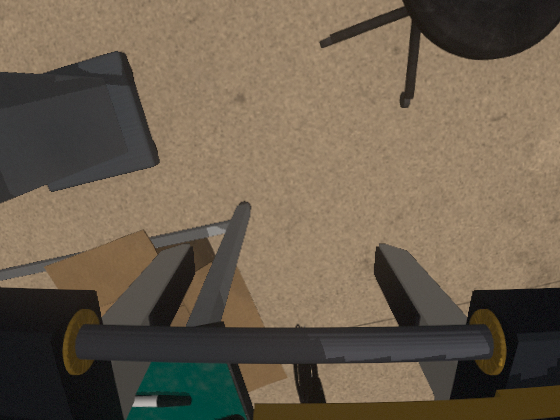

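The scene picture shows the meter case near pixel (247,237), foam cradle (219,198), cover plate (191,168), selector stand (254,155) and nest (285,185). A tall white panel stands behind them. The wrist picture shows only the floor.

```bash
python3 - <<'E'
from h import *
c,_=cloud('scene')
for n,(u,v) in dict(case=(247,237),cradle=(219,198),plate=(193,165),stand=(254,154),nest=(282,187),knob=(238,228),disp=(258,218),panelTL=(70,30),panelTR=(297,8),panelBL=(112,155),panelBR=(285,127),panmid=(200,80),boxtop=(380,175),boxtop2=(330,160),boxtop3=(440,190),tray=(300,70),bin=(357,265),bottle=(343,10),orange=(315,20),robot=(20,190),sd=(290,261),cut=(280,287)).items():
    print(n,c[v,u].round())
E
```

```text
case [ 400. -419.   19.]
cradle [ 413. -282.    5.]
plate [ 412. -166.   13.]
stand [ 543. -209.   11.]
nest [ 536. -333.   10.]
knob [ 390. -407.   40.]
disp [ 436. -403.   37.]
panelTL [270.  -6. 316.]
panelTR [ 702. -148.  288.]
panelBL [277. -15.   4.]
panelBR [ 657. -162.    7.]
panmid [494. -78. 154.]
boxtop [ 681. -468.   70.]
boxtop2 [ 678. -312.   -0.]
boxtop3 [ 748. -568.   72.]
tray [ 712. -145.  135.]
bin [ 527. -593.   26.]
bottle [937. -13. 167.]
orange [883.  33. 136.]
robot [ 61. -28.  21.]
sd [ 439. -508.   12.]
cut [ 397. -539.   -2.]
```

View pics/side0.png

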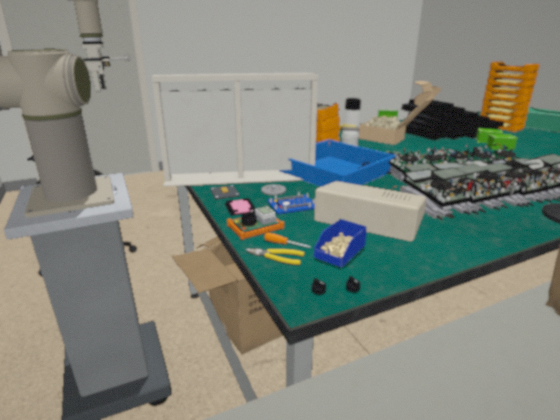

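The side picture shows a window-like panel about 316 mm high. It stands between the arm and the work, from about (265,-10) to (690,-150). I'll fix the tall obstacles, then swing over them.

```bash
python3 - <<'E'
from h import *
for n in ['scene','side']:
    c,_=cloud(n); P=c.reshape(-1,3); P=P[~np.isnan(P).any(1)]
    rr=np.hypot(P[:,0],P[:,1]); P=P[(rr>250)&(rr<800)&(P[:,2]>150)&(P[:,0]>0)]
    a=np.degrees(np.arctan2(P[:,1],P[:,0]))
    for lo in range(-90,90,10):
        m=(a>=lo)&(a<lo+10)
        if m.sum()>5: print(n,lo,m.sum(),P[m,2].max().round(),P[m].min(0).round(),P[m].max(0).round())
E
python3 -m crank '[{"dz":-21},{"dz":-21},{"dz":-21},{"dz":-21},{"dz":-21},{"dz":-21}]' 1
```

```text
scene -20 4326 320.0 [ 527. -153.  150.] [715. -93. 320.]
scene -10 11456 320.0 [ 262. -124.  150.] [713.  -0. 320.]
scene 0 781 320.0 [264.   0. 152.] [798. 127. 320.]
scene 10 226 180.0 [554. 113. 155.] [710. 192. 180.]
side -20 2576 316.0 [ 507. -154.  150.] [720. -90. 316.]
side -10 5441 317.0 [ 262. -125.  150.] [715.  -0. 317.]
side 0 69 317.0 [265.   0. 152.] [416.  43. 317.]
side 70 1676 541.0 [ 91. 479. 216.] [188. 662. 541.]
side 80 87 541.0 [ 75. 550. 379.] [102. 597. 541.]schema error: expected keys dx, dy, dz, ax, ay, az
```

```bash
python3 -m crank '[{"dx":0,"dy":0,"dz":-20,"ax":0,"ay":0,"az":0},{"dx":0,"dy":0,"dz":-20,"ax":0,"ay":0,"az":0},{"dx":0,"dy":0,"dz":-20,"ax":0,"ay":0,"az":0},{"dx":-32,"dy":-12,"dz":-20,"ax":0,"ay":0,"az":60},{"dx":-32,"dy":-12,"dz":-20,"ax":0,"ay":0,"az":60},{"dx":-32,"dy":-12,"dz":-20,"ax":0,"ay":0,"az":60},{"dx":-32,"dy":-12,"dz":-20,"ax":0,"ay":0,"az":60},{"dx":-32,"dy":-12,"dz":-20,"ax":0,"ay":0,"az":60},{"dx":-32,"dy":-12,"dz":-20,"ax":0,"ay":0,"az":60},{"dx":-32,"dy":-12,"dz":-20,"ax":0,"ay":0,"az":60},{"dx":-32,"dy":-12,"dz":-20,"ax":0,"ay":0,"az":60},{"dx":-32,"dy":-12,"dz":-20,"ax":0,"ay":0,"az":60}]' 1
```

```text
clock: 1.15
tool_pos: [423.0, 393.0, 433.4]
tcp_rot: [3.14, 0.001, 1.857]
contact_force: [-0.3, 0.8, 0.1]
opening: 93.0
finger_force: 0.0
```

```bash
python3 -m crank '[{"dx":-43.5,"dy":1.5,"dz":0,"ax":0,"ay":0,"az":60},{"dx":-43.5,"dy":1.5,"dz":0,"ax":0,"ay":0,"az":60},{"dx":-43.5,"dy":1.5,"dz":0,"ax":0,"ay":0,"az":60},{"dx":-43.5,"dy":1.5,"dz":0,"ax":0,"ay":0,"az":60},{"dx":-43.5,"dy":1.5,"dz":0,"ax":0,"ay":0,"az":60},{"dx":-43.5,"dy":1.5,"dz":0,"ax":0,"ay":0,"az":60},{"dx":-43.5,"dy":1.5,"dz":0,"ax":0,"ay":0,"az":60},{"dx":-43.5,"dy":1.5,"dz":0,"ax":0,"ay":0,"az":60},{"dx":-43.5,"dy":1.5,"dz":0,"ax":0,"ay":0,"az":60},{"dx":-43.5,"dy":1.5,"dz":0,"ax":0,"ay":0,"az":60},{"dx":-43.5,"dy":1.5,"dz":0,"ax":0,"ay":0,"az":60}]'
```

```text
clock: 2.07
tool_pos: [561.9, -19.9, 431.6]
tcp_rot: [-3.141, 0.002, 0.818]
contact_force: [0.6, 0.5, -0.0]
opening: 92.9
finger_force: 0.0
```

```bash
python3 -m crank '[{"dx":-26.7,"dy":12.4,"dz":0,"ax":0,"ay":0,"az":46.9},{"dx":-26.7,"dy":12.4,"dz":0,"ax":0,"ay":0,"az":46.9},{"dx":-26.7,"dy":12.4,"dz":0,"ax":0,"ay":0,"az":46.9},{"dx":-26.7,"dy":12.4,"dz":0,"ax":0,"ay":0,"az":46.9},{"dx":-26.7,"dy":12.4,"dz":0,"ax":0,"ay":0,"az":46.9},{"dx":-26.7,"dy":12.4,"dz":0,"ax":0,"ay":0,"az":46.9},{"dx":-26.7,"dy":12.4,"dz":0,"ax":0,"ay":0,"az":46.9},{"dx":-26.7,"dy":12.4,"dz":0,"ax":0,"ay":0,"az":46.9},{"dx":-26.7,"dy":12.4,"dz":0,"ax":0,"ay":0,"az":46.9},{"dx":-26.7,"dy":12.4,"dz":0,"ax":0,"ay":0,"az":46.9}]'
python3 - <<'E'
from h import *
s,_=snap('wrist','w1.png'); print(s['tool_pos'],s['tcp_rot'])
E
```

```text
clock: 2.9
tool_pos: [470.2, -295.0, 432.3]
tcp_rot: [-3.141, 0.0, 0.003]
contact_force: [-0.1, 0.2, 0.7]
opening: 92.9
finger_force: 0.0
[ 470.18550977 -295.00643777  432.28469959] [-3.14066998e+00  3.47645088e-04  2.99984318e-03]
```

View pics/w1.png

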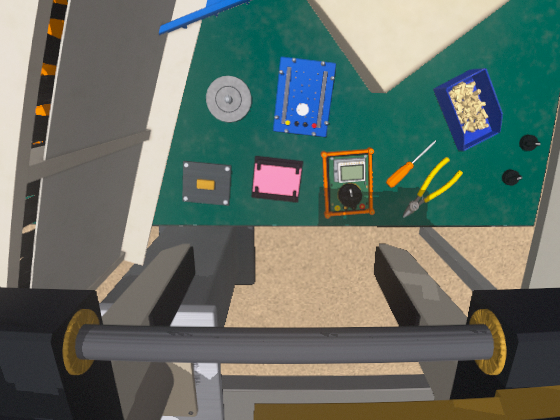

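The wrist view shows every part: selector stand (228,99), nest (305,97) with its coloured contacts on the low side at row 124, cover plate (206,184), pink cradle (277,180), case (348,183), display (351,170) and knob (349,195). The two small look-alike knobs are at (529,143) and (512,178). I'll take a closer view over the case.

```bash
python3 -m crank '[{"dx":-4,"dy":6,"dz":18,"ax":0,"ay":0,"az":0},{"dx":-4,"dy":6,"dz":18,"ax":0,"ay":0,"az":0},{"dx":-4,"dy":6,"dz":18,"ax":0,"ay":0,"az":0},{"dx":-4,"dy":6,"dz":18,"ax":0,"ay":0,"az":0},{"dx":-4,"dy":6,"dz":18,"ax":0,"ay":0,"az":0},{"dx":-4,"dy":6,"dz":18,"ax":0,"ay":0,"az":0}]'
python3 - <<'E'
from h import *
c,im=cloud('wrist'); hsv=cv2.cvtColor(im,cv2.COLOR_BGR2HSV).astype(int); H,S,V=hsv[...,0],hsv[...,1],hsv[...,2]
def rep(n,m,box):
    x0,y0,x1,y1=box; k=np.zeros(m.shape,bool); k[y0:y1,x0:x1]=1; m=m&k&~np.isnan(c[...,0])
    P=c[m]; (cx,cy),(w,h),a=cv2.minAreaRect(P[:,:2].astype(np.float32))
    print(n,m.sum(),'mean',P.mean(0).round(1),'medz',np.median(P[:,2]).round(1),'rect',round(cx,1),round(cy,1),round(w,1),round(h,1),round(a,1))
rep('pink',(S>60)&((H>150)|(H<5))&(V>150),(245,150,310,205))
rep('cradle',(c[...,2]>3.5),(245,150,310,205))
rep('plate',c[...,2]>3,(178,155,238,210))
rep('brass',c[...,2]>10,(190,170,222,195))
rep('stand',c[...,2]>3,(198,68,258,128))
rep('spindle',c[...,2]>12,(215,87,242,112))
rep('nest',(H>100)&(H<125)&(S>120),(265,50,345,145))
rep('nestz',(c[...,2]>3),(265,50,345,145))
rep('case',(c[...,2]>3),(316,142,381,222))
s,_=snap('wrist','w2.png'); print(s['tool_pos'])
E
```

```text
clock: 3.45
tool_pos: [428.0, -352.5, 245.5]
tcp_rot: [-3.134, 0.008, 0.005]
contact_force: [0.1, 0.5, -1.3]
opening: 93.2
finger_force: 0.0
pink 1216 mean [ 414.7 -282.3    5.3] medz 5.2 rect 415.1 -282.2 77.5 49.8 83.7
cradle 1708 mean [ 415.2 -282.1    6.9] medz 5.8 rect 414.7 -282.2 77.7 71.2 83.7
plate 1909 mean [ 408.5 -164.5    5.9] medz 5.4 rect 407.9 -164.0 81.0 70.6 84.5
brass 162 mean [ 408.1 -164.6   12.2] medz 12.2 rect 407.7 -164.7 28.9 16.3 84.4
stand 1630 mean [ 545.6 -207.     5.4] medz 5.1 rect 545.1 -206.4 70.7 70.5 44.1
spindle 42 mean [ 545.  -207.3   14.9] medz 14.7 rect 544.9 -207.2 9.9 9.9 46.7
nest 3334 mean [ 550.4 -325.     6.8] medz 6.9 rect 547.5 -325.4 87.7 114.9 83.9
nestz 4073 mean [ 548.7 -325.2    7.8] medz 7.1 rect 556.5 -330.6 93.9 134.0 83.7
case 3116 mean [ 414.  -398.8   20.6] medz 14.8 rect 406.6 -400.2 120.3 86.0 5.1
[ 427.98827599 -352.53931284  245.50107222]
```

View pics/w2.png

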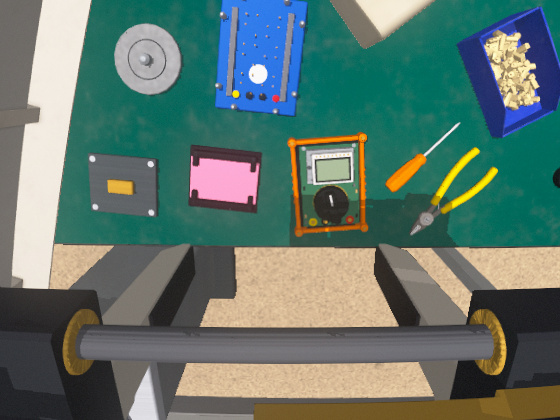

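In this closer view the case centre is at pixel (329,185), with its jacks at the low end at row 222. The display is at (332,169) with the steel cover showing round it, and the knob is at (330,204) with its white line pointing up, so toward +x. The nest's contacts are at row 96, on its -x end.

```bash
python3 - <<'E'
from h import *
c,im=cloud('wrist'); hsv=cv2.cvtColor(im,cv2.COLOR_BGR2HSV).astype(int); H,S,V=hsv[...,0],hsv[...,1],hsv[...,2]
def rep(n,m,box):
    x0,y0,x1,y1=box; k=np.zeros(m.shape,bool); k[y0:y1,x0:x1]=1; m=m&k&~np.isnan(c[...,0])
    nl,l,st,_=cv2.connectedComponentsWithStats(m.astype(np.uint8)); m=l==1+np.argmax(st[1:,4])
    P=c[m]; (cx,cy),(w,h),a=cv2.minAreaRect(P[:,:2].astype(np.float32))
    print(n,m.sum(),'mean',P.mean(0).round(1),'medz',np.median(P[:,2]).round(1),'rect',round(cx,1),round(cy,1),round(w,1),round(h,1),round(a,1))
Z=c[...,2]
rep('pink',(S>60)&((H>150)|(H<5))&(V>150),(180,140,270,220))
rep('cradle',Z>3.5,(180,140,270,220))
rep('plate',Z>3,(78,145,168,222))
rep('brass',Z>9.5,(100,172,140,202))
rep('stand',Z>3,(105,15,190,102))
rep('spindle',Z>12,(130,45,160,75))
rep('nestblue',(H>100)&(H<125)&(S>120),(205,0,312,125))
rep('case',(Z>3),(280,125,378,245))
rep('orange',(H>5)&(H<16)&(S>180)&(V>120),(280,125,378,245))
b=(300,140,360,240)
rep('disp',(Z>32),(300,140,360,188))
rep('green screen',(Z>32)&(S>25)&(V<200),(300,140,360,188))
rep('cover+',(Z>22),(300,140,360,188))
rep('board',(H>60)&(H<85)&(S>100)&(Z>9)&(Z<22),(295,140,363,236))
rep('disc',(V<75)&(Z>22),(300,180,360,232))
rep('bar',(Z>39),(300,180,360,232))
for v in range(140,236,5): print(v,c[v,300:362:6,2].round(0).astype(int))
cv2.imwrite('pics/w2c.png',cv2.resize(im[125:245,270:390],None,fx=5,fy=5,interpolation=cv2.INTER_CUBIC))
E
```

```text
pink 2566 mean [ 414.9 -282.9    5.3] medz 5.2 rect 414.9 -282.2 77.4 50.0 84.2
cradle 3822 mean [ 415.5 -283.     6.8] medz 5.6 rect 415.0 -282.3 79.3 71.0 83.4
plate 3870 mean [ 409.7 -165.3    5.8] medz 5.2 rect 408.7 -163.9 81.3 69.8 84.6
brass 355 mean [ 408.5 -165.    11.9] medz 12.0 rect 408.1 -164.0 30.4 16.3 85.0
stand 3692 mean [ 545.4 -207.7    5.4] medz 5.1 rect 545.3 -206.8 71.6 70.3 60.8
spindle 103 mean [ 544.6 -207.8   14.8] medz 14.9 rect 544.6 -207.4 11.0 10.2 47.5
nestblue 7516 mean [ 548.8 -326.2    6.9] medz 6.9 rect 547.1 -324.6 88.0 114.7 84.3
case 6800 mean [ 415.2 -399.7   21. ] medz 14.8 rect 410.9 -400.7 112.7 84.8 4.9
orange 1128 mean [ 403.9 -402.1   11.3] medz 11.9 rect 407.3 -402.2 119.8 85.1 5.0
disp 1285 mean [ 436.7 -400.2   37.2] medz 37.3 rect 435.9 -400.5 32.3 42.3 4.8
green screen 723 mean [ 435.3 -401.    37.6] medz 37.6 rect 435.2 -401.1 23.2 34.6 5.3
cover+ 1648 mean [ 438.1 -398.2   34.7] medz 37.0 rect 436.5 -399.4 35.4 50.1 4.0
board 323 mean [ 421.7 -375.2   14.2] medz 14.2 rect 428.3 -380.4 53.7 22.7 5.0
disc 922 mean [ 395.8 -401.4   33.
[... 466 characters left out ...]
37 38 37 14 12]
160 [14 25 38 37 37 38 38 37 36 13 12]
165 [14 25 37 37 38 38 38 39 38 13  9]
170 [15 23 37 36 37 38 38 38 38 14 12]
175 [14 16 38 38 38 38 37 38 38 15 11]
180 [15 15 37 38 37 38 36 38 38 14 11]
185 [ 5 14 15 14 14 14 15 15 14 15 12]
190 [ 3 15 16 16 29 30 30 14 13 14 11]
195 [ 2 14 13 29 34 43 29 29 14 13 10]
200 [ 3 13 14 30 29 43 32 30 14 15  9]
205 [ 4 13 14 29 29 42 41 29 30 16  9]
210 [ 3 13 14 30 30 42 41 30 15 15  9]
215 [ 2 15 14 29 29 41 42 32 13 14  8]
220 [ 3 15 15 14 30 41 42 15 14 14  9]
225 [ 3 13 15 15 15 10  9  9 10 10 12]
230 [16 12 13 13 15 13 13 12 12 -2 -3]
235 [15 -1  0 -1  0 -2  1 -2 -2  0 -1]<stdin>:25: RuntimeWarning: invalid value encountered in cast
```

View pics/w2c.png

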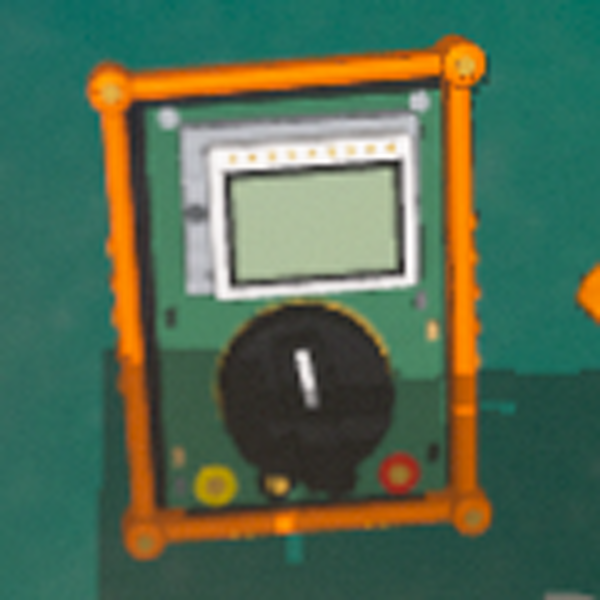

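The crop shows the display on the cover, the cover showing on the left and top, and the knob's bar tilted about 14°. Sizes and heights match what was given: display top 37, bar top 42, rects 32x42 and 34x10. I'll check the settled pose.

```bash
python3 -m crank '[{"dx":0.6,"dy":4.5,"dz":15.5,"ax":0,"ay":0,"az":-5},{"dx":0.6,"dy":4.5,"dz":15.5,"ax":0,"ay":0,"az":-5},{"dx":0.6,"dy":4.5,"dz":15.5,"ax":0,"ay":0,"az":-5},{"dx":0.6,"dy":4.5,"dz":15.5,"ax":0,"ay":0,"az":-5},{"dx":0.6,"dy":4.5,"dz":15.5,"ax":0,"ay":0,"az":-5},{"dx":0.6,"dy":4.5,"dz":15.5,"ax":0,"ay":0,"az":-5},{"dx":0.6,"dy":4.5,"dz":15.5,"ax":0,"ay":0,"az":-5}]'; python3 - <<'E'
from h import *
for i in range(2):
    s,_=snap('wrist'); print(s['clock'],s['tool_pos'],s['tcp_rot'])
E
```

```text
clock: 4.08
tool_pos: [439.0, -400.9, 101.7]
tcp_rot: [3.138, -0.003, 0.092]
contact_force: [1.0, -0.1, 1.6]
opening: 92.6
finger_force: 0.0
4.0833 [ 439.00800602 -400.85707142  101.66902767] [ 3.13812456e+00 -3.11430966e-03  9.16306873e-02]
4.1333 [ 439.21129342 -401.34109983  102.34445911] [ 3.13681164 -0.00407389  0.09149716]
```

```bash
cat >> h.py <<'E'
def tool(name='wrist'):
    d=np.load('/tmp/wrist.npz'); c,im=cloud('wrist')
    R=Ro.from_euler('xyz',d['rot']).as_matrix()
    return (c-d['pos'])@R, c, im
def rect(n,t,m):
    m=m&~np.isnan(t[...,0]); nl,l,st,_=cv2.connectedComponentsWithStats(m.astype(np.uint8)); m=l==1+np.argmax(st[1:,4])
    P=t[m]; (cx,cy),(w,h),a=cv2.minAreaRect(P[:,:2].astype(np.float32))
    print(n,m.sum(),'ctr',round(cx,1),round(cy,1),'sz',round(w,1),round(h,1),'ang',round(a,1),'z',np.median(P[:,2]).round(1))
    return m
E
python3 - <<'E'
from h import *
s,_=snap('wrist','w3.png'); print(s['clock'],s['tool_pos'],s['tcp_rot'])
t,c,im=tool()
near=(np.abs(t[...,0])<60)&(np.abs(t[...,1])<36)
d=np.load('/tmp/wrist.npz')['range_z']
z=t[...,2]
rect('disp',t,near&(z>58)&(z<69.5))
rect('bar',t,near&(z>55)&(z<64)&(t[...,0]<-21))
for v in range(100,420,40): print(v,z[v,180:400:20])
E
```

```text
4.1833 [ 439.08015955 -401.50086278  102.3346284 ] [ 3.13640214 -0.00423203  0.09137307]
disp 2953 ctr -3.2 -1.3 sz 32.5 41.4 ang 0.3 z 64.9
bar 607 ctr -43.8 -3.6 sz 9.5 33.6 ang 81.3 z 60.4
100 [ 95.13978406  96.23483926  92.57601733 102.88128721 105.39389088
 103.47086135 104.56485653 103.69742917 104.0879096  104.51866216
 104.69175016]
140 [102.6601849  102.28889827  96.47221589 103.8029616  102.9239061
 103.02657206 102.91878681 104.08534683 103.97150919 104.66539872
 104.74887216]
180 [101.96964782 102.80564172  87.98905984  92.16058554  94.42590572
  94.69289044  93.89913397  94.49016183 104.03568358 103.55483522
 103.04432478]
220 [102.2216992  103.49600725 102.39101956  87.14429943  63.94761659
  64.68386682  64.55736311  87.98836106 103.81587525 102.99066844
 103.7928374 ]
260 [ -2.03082845 102.43592789 103.09904631  87.82448059  84.09819119
  72.43288395  89.31907189  88.07889381 103.74815201 103.07901356
   4.96223767]
300 [-14.41578193 102.32539123 102.39142887  87.53634838  86.96875834
  61.59402031  86.93765809  87.36904369 103.54643481 102.07944899
 104.7342756 ]
340 [-84.74808075 -85.66318752 -85.34783352 -85.38328555 -84.8644207
 -85.34444728 -85.38709622 -85.16084412 -86.117828   -85.79482189
 -86.36494039]
380 [844.18939499 848.28485154 846.32538936 846.24538753 850.52698908
 847.71587557 850.89986642 847.04169316 850.90634428 848.13440953
 849.73076753]
```

View pics/w3.png

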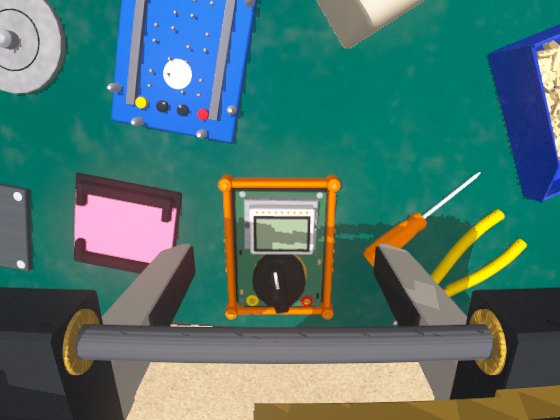

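The display shows at pixel (282,230), 3 mm off the tool centre and well aligned. I'll go down in two steps.

```bash
python3 -m crank '[{"dx":-0.3,"dy":-0.15,"dz":2.5,"ax":0,"ay":0,"az":0},{"dx":-0.3,"dy":-0.15,"dz":4.5,"ax":0,"ay":0,"az":0},{"dx":-0.3,"dy":-0.15,"dz":4.8,"ax":0,"ay":0,"az":0},{"dx":-0.3,"dy":-0.15,"dz":4.8,"ax":0,"ay":0,"az":0},{"dx":-0.3,"dy":-0.15,"dz":4.8,"ax":0,"ay":0,"az":0}]'; cat > m.py <<'E'
from h import *
s,_=snap('wrist'); s,_=snap('wrist'); print(s['clock'],s['tool_pos'].round(1),s['tcp_rot'].round(3),s['contact_force'].round(1),s['opening'].round(1))
E
python3 m.py; python3 - <<'E'
from h import *
t,c,im=tool(); n=(np.abs(t[...,0])<60)&(np.abs(t[...,1])<36); z=c[...,2]
rect('disp',t,n&(z>33)&(z<39)); rect('disp+cover',t,n&(z>22)&(z<39)&(t[...,0]>-22))
E
```

```text
clock: 4.65
tool_pos: [434.2, -399.7, 51.6]
tcp_rot: [3.14, -0.001, 0.09]
contact_force: [0.6, 0.2, 0.0]
opening: 92.8
finger_force: 0.0
disp 4579 ctr 1.8 1.0 sz 32.0 41.6 ang 0.4 z 14.6
disp+cover 6162 ctr -1.1 -0.1 sz 42.0 49.7 ang 1.1 z 15.0Traceback (most recent call last):
  File "m.py", line 2, in <module>
    s,_=snap('wrist'); s,_=snap('wrist'); print(s['clock'],s['tool_pos'].round(1),s['tcp_rot'].round(3),s['contact_force'].round(1),s['opening'].round(1))
                                                                                                                                    ^^^^^^^^^^^^^^^^^^
AttributeError: 'float' object has no attribute 'round'
```

```bash
sed -i "s/s\['opening'\].round(1)/s['opening'],s['finger_force']/" m.py
python3 -m crank '[{"dx":0.15,"dy":0.1,"dz":0.9,"ax":0,"ay":0,"az":0},{"dx":0.15,"dy":0.1,"dz":0.9,"ax":0,"ay":0,"az":0},{"dx":0.15,"dy":0.1,"dz":0.9,"ax":0,"ay":0,"az":0}]'; python3 m.py
```

```text
clock: 5.0
tool_pos: [434.8, -399.7, 40.2]
tcp_rot: [-3.141, 0.0, 0.09]
contact_force: [1.1, -0.8, 0.3]
opening: 93.3
finger_force: 0.0
5.05 [ 434.9 -399.8   40.4] [-3.141  0.     0.09 ] [0.2 0.1 0.7] 92.9810775033887 0.0
```

```bash
python3 -m crank '[{"dx":0.1,"dy":0,"dz":-0.2,"ax":0,"ay":0,"az":0},{"dx":0.1,"dy":0,"dz":-0.2,"ax":0,"ay":0,"az":0}]'; python3 -m crank '[{"dx":0,"dy":0,"dz":0,"ax":0,"ay":0,"az":0},{"dx":0,"dy":0,"dz":0,"ax":0,"ay":0,"az":0},{"dx":0,"dy":0,"dz":0,"ax":0,"ay":0,"az":0},{"dx":0,"dy":0,"dz":0,"ax":0,"ay":0,"az":0},{"dx":0,"dy":0,"dz":0,"ax":0,"ay":0,"az":0},{"dx":0,"dy":0,"dz":0,"ax":0,"ay":0,"az":0},{"dx":0,"dy":0,"dz":0,"ax":0,"ay":0,"az":0},{"dx":0,"dy":0,"dz":0,"ax":0,"ay":0,"az":0}]' -1 20
```

```text
clock: 5.27
tool_pos: [436.3, -400.1, 43.2]
tcp_rot: [3.141, -0.0, 0.09]
contact_force: [0.2, -0.1, 0.1]
opening: 93.0
finger_force: 0.0
clock: 5.93
tool_pos: [436.0, -399.8, 42.6]
tcp_rot: [3.142, -0.0, 0.09]
contact_force: [-0.2, 1.3, -0.1]
opening: 43.9
finger_force: 0.0
```

```bash
python3 -m crank '[{"dx":0,"dy":0,"dz":0,"ax":0,"ay":0,"az":0},{"dx":0,"dy":0,"dz":0,"ax":0,"ay":0,"az":0},{"dx":0,"dy":0,"dz":0,"ax":0,"ay":0,"az":0}]' ; python3 -m crank '[{"dx":0,"dy":0,"dz":-1,"ax":0,"ay":0,"az":0},{"dx":0,"dy":0,"dz":-3,"ax":0,"ay":0,"az":0},{"dx":0,"dy":0,"dz":-5,"ax":0,"ay":0,"az":0},{"dx":0,"dy":0,"dz":-5,"ax":0,"ay":0,"az":0}]'; python3 m.py
```

```text
clock: 6.18
tool_pos: [435.9, -399.9, 42.6]
tcp_rot: [3.142, 0.0, 0.09]
contact_force: [-1.0, -0.4, -0.1]
opening: 41.6
finger_force: 20.0
clock: 6.52
tool_pos: [438.0, -402.1, 98.1]
tcp_rot: [3.136, -0.004, 0.09]
contact_force: [0.4, -0.0, 1.2]
opening: 41.5
finger_force: 20.0
6.5667 [ 437.6 -401.5   96.1] [ 3.137 -0.004  0.09 ] [-0.1 -0.9 -1.3] 41.89785797096279 19.999906718730927
```

```bash
python3 -m crank '[{"dx":-1.03,"dy":-11.9,"dz":0,"ax":0,"ay":0,"az":11.3},{"dx":-1.03,"dy":-11.9,"dz":0,"ax":0,"ay":0,"az":11.3},{"dx":-1.03,"dy":-11.9,"dz":0,"ax":0,"ay":0,"az":11.3},{"dx":-1.03,"dy":-11.9,"dz":1.5,"ax":0,"ay":0,"az":11.3},{"dx":-1.03,"dy":-11.9,"dz":3.5,"ax":0,"ay":0,"az":11.3},{"dx":-1.03,"dy":-11.9,"dz":4.5,"ax":0,"ay":0,"az":11.3},{"dx":-1.03,"dy":-11.9,"dz":4.5,"ax":0,"ay":0,"az":11.3},{"dx":-1.03,"dy":-11.9,"dz":4.5,"ax":0,"ay":0,"az":11.3}]'; python3 m.py; python3 - <<'E'
from h import *
t,c,im=tool(); z=c[...,2]; cv2.imwrite('pics/w4.png',im)
hsv=cv2.cvtColor(im,cv2.COLOR_BGR2HSV).astype(int); H,S,V=hsv[...,0],hsv[...,1],hsv[...,2]
n=(np.abs(t[...,0])<60)&(np.abs(t[...,1])<60)
rect('cradle',t,n&(z>3.5)&(z<14)); rect('disp',t,n&(z>41)&(z<56)&(np.abs(t[...,1])<22))
E
```

```text
clock: 7.28
tool_pos: [414.1, -281.8, 46.6]
tcp_rot: [-3.14, 0.002, -0.107]
contact_force: [0.9, 0.1, -0.1]
opening: 41.8
finger_force: 20.0
7.3333 [ 414.8 -282.4   47.6] [-3.141e+00  1.000e-03 -1.080e-01] [ 0.1 -0.5 -0.3] 41.491163501844824 19.999888837337494
cradle 6417 ctr 16.2 -0.1 sz 39.8 78.3 ang 0.1 z 42.0
disp 5010 ctr 0.3 0.0 sz 44.0 32.5 ang 90.0 z 5.3
```

View pics/w4.png

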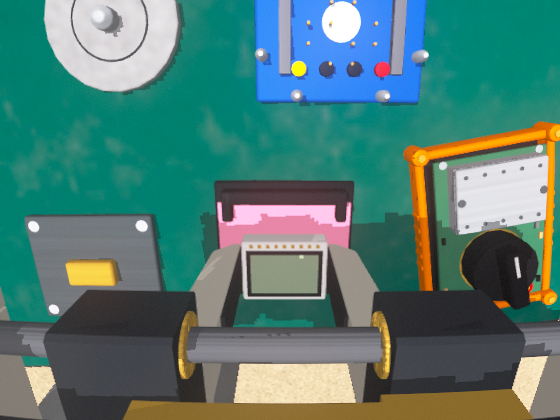

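The display is held level over the cradle, centred to about 0.1 mm (seat front edge at row 205, display at (285,270)). I'll go down.

```bash
python3 -m crank '[{"dx":0,"dy":0,"dz":1,"ax":0,"ay":0,"az":0},{"dx":0,"dy":0,"dz":2,"ax":0,"ay":0,"az":0},{"dx":0,"dy":0,"dz":2.2,"ax":0,"ay":0,"az":0},{"dx":0,"dy":0,"dz":2.2,"ax":0,"ay":0,"az":0},{"dx":0,"dy":0,"dz":2.2,"ax":0,"ay":0,"az":0},{"dx":0,"dy":0,"dz":2.2,"ax":0,"ay":0,"az":0}]'; python3 m.py
```

```text
clock: 7.88
tool_pos: [415.1, -282.3, 25.8]
tcp_rot: [3.142, -0.0, -0.107]
contact_force: [-0.3, -0.3, -0.7]
opening: 41.6
finger_force: 20.0
7.9333 [ 415.2 -282.4   25.9] [ 3.141 -0.    -0.107] [-0.2  0.1 -0.3] 41.78272879531194 19.99989241361618
```

```bash
python3 -m crank '[{"dx":0,"dy":0,"dz":0.15,"ax":0,"ay":0,"az":0},{"dx":0,"dy":0,"dz":0.3,"ax":0,"ay":0,"az":0},{"dx":0,"dy":0,"dz":0.35,"ax":0,"ay":0,"az":0},{"dx":0,"dy":0,"dz":0.35,"ax":0,"ay":0,"az":0},{"dx":0,"dy":0,"dz":0.35,"ax":0,"ay":0,"az":0}]'; python3 m.py
```

```text
clock: 8.4
tool_pos: [415.2, -282.4, 22.6]
tcp_rot: [3.141, -0.0, -0.107]
contact_force: [-1.1, 1.3, 5.6]
opening: 41.9
finger_force: 20.0
8.45 [ 415.2 -282.4   22.6] [ 3.141 -0.    -0.107] [-2.   1.4  5.4] 41.976845650142394 20.000853538513184
```

```bash
python3 -m crank '[{"dx":0,"dy":0,"dz":0,"ax":0,"ay":0,"az":0},{"dx":0,"dy":0,"dz":0,"ax":0,"ay":0,"az":0},{"dx":0,"dy":0,"dz":0,"ax":0,"ay":0,"az":0},{"dx":0,"dy":0,"dz":0,"ax":0,"ay":0,"az":0},{"dx":0,"dy":0,"dz":-1,"ax":0,"ay":0,"az":0},{"dx":0,"dy":0,"dz":-4,"ax":0,"ay":0,"az":0},{"dx":0,"dy":0,"dz":-8,"ax":0,"ay":0,"az":0},{"dx":0,"dy":0,"dz":-8,"ax":0,"ay":0,"az":0}]' 0.35; python3 m.py; python3 - <<'E'
from h import *
t,c,im=tool(); z=c[...,2]; cv2.imwrite('pics/w5.png',im)
n=(np.abs(t[...,0])<60)&(np.abs(t[...,1])<60)
rect('disp',c,n&(z>14.5)&(z<22))
m=(np.abs(c[...,0]-437)<45)&(np.abs(c[...,1]+400)<45)
rect('cover',c,m&(z>21)&(z<27)&(c[...,0]>415))
E
```

```text
clock: 9.17
tool_pos: [418.6, -285.2, 110.6]
tcp_rot: [3.136, -0.009, -0.107]
contact_force: [0.3, -1.1, 1.3]
opening: 62.3
finger_force: 0.0
9.2167 [ 417.9 -284.7  107.9] [ 3.136 -0.008 -0.107] [ 0.4 -0.4 -0.3] 63.249478472198234 0.0
disp 2376 ctr 415.5 -282.5 sz 41.3 31.8 ang 83.6 z 17.4
cover 3735 ctr 436.1 -399.7 sz 37.3 50.8 ang 3.9 z 24.9
```

```bash
python3 -m crank '[{"dx":3.3,"dy":11.5,"dz":0,"ax":0,"ay":0,"az":-10.4},{"dx":3.3,"dy":11.5,"dz":0,"ax":0,"ay":0,"az":-10.4},{"dx":3.3,"dy":11.5,"dz":0,"ax":0,"ay":0,"az":-10.4},{"dx":3.3,"dy":11.5,"dz":3,"ax":0,"ay":0,"az":-10.4},{"dx":3.3,"dy":11.5,"dz":4,"ax":0,"ay":0,"az":-10.4},{"dx":3.3,"dy":11.5,"dz":4,"ax":0,"ay":0,"az":-10.4},{"dx":3.3,"dy":11.5,"dz":4,"ax":0,"ay":0,"az":-10.4}]'; python3 m.py; python3 - <<'E'
from h import *
t,c,im=tool(); z=c[...,2]; cv2.imwrite('pics/w5.png',im)
n=(np.abs(t[...,0])<22)&(np.abs(t[...,1])<40)
rect('cover',t,n&(z>22)&(z<28))
E
```

```text
clock: 9.85
tool_pos: [434.2, -398.1, 60.2]
tcp_rot: [-3.138, 0.003, 0.075]
contact_force: [-0.7, -0.4, 0.1]
opening: 62.7
finger_force: 0.0
9.9 [ 435.1 -398.8   61.7] [-3.14e+00  1.00e-03  7.50e-02] [-0.6 -0.1 -0. ] 62.72539582365467 0.0
cover 5004 ctr 1.2 1.3 sz 36.4 49.6 ang 0.4 z 36.7
```

View pics/w5.png

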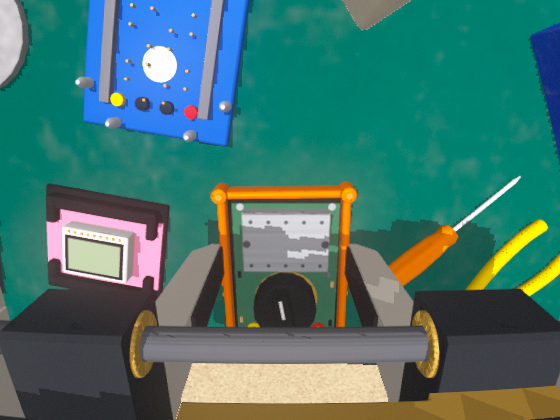

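The picture shows the display seated in the pink cradle (97,252) and the steel cover now bare at (286,243) between the fingers.

```bash
python3 -m crank '[{"dx":0.12,"dy":0.13,"dz":1,"ax":0,"ay":0,"az":0},{"dx":0.12,"dy":0.13,"dz":2,"ax":0,"ay":0,"az":0},{"dx":0.12,"dy":0.13,"dz":2.5,"ax":0,"ay":0,"az":0},{"dx":0.12,"dy":0.13,"dz":2.7,"ax":0,"ay":0,"az":0},{"dx":0.12,"dy":0.13,"dz":2.7,"ax":0,"ay":0,"az":0},{"dx":0.12,"dy":0.13,"dz":2.7,"ax":0,"ay":0,"az":0}]'; python3 m.py
```

```text
clock: 10.45
tool_pos: [436.7, -401.2, 35.0]
tcp_rot: [-3.141, 0.0, 0.074]
contact_force: [-0.1, -0.4, -0.1]
opening: 62.6
finger_force: 0.0
10.5 [ 436.9 -401.4   35.3] [ 3.141 -0.     0.074] [-0.1 -0.4 -0.1] 63.1569534697618 0.0
```

```bash
python3 -m crank '[{"dx":-0.05,"dy":-0.12,"dz":0.15,"ax":0,"ay":0,"az":0},{"dx":-0.05,"dy":-0.12,"dz":0.25,"ax":0,"ay":0,"az":0},{"dx":-0.05,"dy":-0.12,"dz":0.25,"ax":0,"ay":0,"az":0},{"dx":-0.05,"dy":-0.12,"dz":0.25,"ax":0,"ay":0,"az":0}]'; python3 -m crank '[{"dx":0,"dy":0,"dz":0,"ax":0,"ay":0,"az":0},{"dx":0,"dy":0,"dz":0,"ax":0,"ay":0,"az":0},{"dx":0,"dy":0,"dz":0,"ax":0,"ay":0,"az":0},{"dx":0,"dy":0,"dz":0,"ax":0,"ay":0,"az":0},{"dx":0,"dy":0,"dz":0,"ax":0,"ay":0,"az":0},{"dx":0,"dy":0,"dz":0,"ax":0,"ay":0,"az":0}]' -1 25
```

```text
clock: 10.88
tool_pos: [436.2, -400.1, 32.6]
tcp_rot: [-3.142, 0.0, 0.074]
contact_force: [0.8, 0.4, 0.3]
opening: 63.2
finger_force: 0.0
clock: 11.38
tool_pos: [436.3, -400.2, 32.7]
tcp_rot: [3.141, -0.0, 0.074]
contact_force: [0.3, 0.2, 1.0]
opening: 49.4
finger_force: 25.0
```

Before the plate move I'll check the clearance between the panel and the gripper's body.

```bash
python3 -m crank '[{"dx":0,"dy":0,"dz":-1,"ax":0,"ay":0,"az":0},{"dx":0,"dy":0,"dz":-3,"ax":0,"ay":0,"az":0},{"dx":0,"dy":0,"dz":-6,"ax":0,"ay":0,"az":0},{"dx":0,"dy":0,"dz":-7,"ax":0,"ay":0,"az":0},{"dx":0,"dy":0,"dz":-7,"ax":0,"ay":0,"az":0}]'; python3 m.py; python3 - <<'E'
from h import *
snap('scene'); snap('side')
for n in ('scene','side'):
    c,_=cloud(n); P=c.reshape(-1,3); P=P[~np.isnan(P).any(1)]
    for lo,hi in ((8,30),(30,70),(70,140),(140,300)):
        print(n,lo,[ (x,int(np.percentile(Q,1)) if len(Q)>10 else None) for x in range(300,520,30) for Q in [P[(abs(P[:,0]-x)<15)&(P[:,1]>-120)&(P[:,1]<60)&(P[:,2]>lo)&(P[:,2]<hi),1]]])
E
```

```text
clock: 11.8
tool_pos: [438.2, -402.3, 107.2]
tcp_rot: [3.136, -0.005, 0.074]
contact_force: [-0.4, -1.1, 0.4]
opening: 49.5
finger_force: 25.0
11.85 [ 437.3 -401.3  104.7] [ 3.138e+00 -3.000e-03  7.400e-02] [ 0.3  0.7 -0.2] 49.84846202824466 24.99987691640854
scene 8 [(300, -31), (330, -46), (360, -38), (390, -66), (420, -68), (450, -83), (480, -98), (510, None)]
scene 30 [(300, -21), (330, -30), (360, -40), (390, -50), (420, -58), (450, -68), (480, -79), (510, -87)]
scene 70 [(300, -20), (330, -29), (360, -39), (390, -49), (420, -59), (450, -70), (480, -80), (510, -88)]
scene 140 [(300, -20), (330, -30), (360, -40), (390, -50), (420, -59), (450, -69), (480, -79), (510, -89)]
side 8 [(300, -20), (330, -30), (360, -38), (390, -50), (420, -58), (450, -68), (480, -82), (510, -89)]
side 30 [(300, -20), (330, -31), (360, -41), (390, -50), (420, -60), (450, -70), (480, -81), (510, -90)]
side 70 [(300, -21), (330, -31), (360, -41), (390, -50), (420, -60), (450, -70), (480, -80), (510, -89)]
side 140 [(300, -20), (330, -31), (360, -42), (390, -50), (420, -60), (450, -69), (480, -81), (510, -88)]
```

```bash
python3 -m crank '[{"dx":-1.6,"dy":-20.2,"dz":0,"ax":0,"ay":0,"az":11.2},{"dx":-1.6,"dy":-20.2,"dz":0,"ax":0,"ay":0,"az":11.2},{"dx":-1.6,"dy":-20.2,"dz":0,"ax":0,"ay":0,"az":11.2},{"dx":-1.6,"dy":-20.2,"dz":0,"ax":0,"ay":0,"az":11.2},{"dx":-1.6,"dy":-20.2,"dz":0,"ax":0,"ay":0,"az":11.2},{"dx":-1.6,"dy":-20.2,"dz":0,"ax":0,"ay":0,"az":11.2},{"dx":-1.6,"dy":-20.2,"dz":3,"ax":0,"ay":0,"az":11.2},{"dx":-1.6,"dy":-20.2,"dz":4,"ax":0,"ay":0,"az":11.2},{"dx":-1.6,"dy":-20.2,"dz":4,"ax":0,"ay":0,"az":11.2}]'; python3 m.py; python3 - <<'E'
from h import *
t,c,im=tool(); z=c[...,2]; cv2.imwrite('pics/w6.png',im)
n=(np.abs(c[...,0]-409)<45)&(np.abs(c[...,1]+165)<55)
rect('plate',c,n&(z>3)&(z<9)); rect('brass',c,n&(z>9.5)&(z<14))
rect('cover',t,(z>46)&(z<64)&(np.abs(t[...,0])<25)&(np.abs(t[...,1])<25))
E
```

```text
clock: 12.75
tool_pos: [402.2, -198.1, 58.6]
tcp_rot: [-3.138, 0.007, -0.121]
contact_force: [0.1, 0.7, -1.1]
opening: 49.0
finger_force: 25.0
12.8 [ 403.2 -198.9   60.3] [-3.139  0.005 -0.121] [-1.  -0.6 -0.2] 49.82242785388369 24.999904185533524
plate 7927 ctr 408.7 -163.8 sz 79.5 70.2 ang 84.6 z 5.1
brass 803 ctr 408.6 -164.0 sz 29.9 15.7 ang 84.7 z 11.9
cover 7081 ctr 0.3 0.0 sz 36.7 50.0 ang 0.0 z 7.7
```

View pics/w6.png

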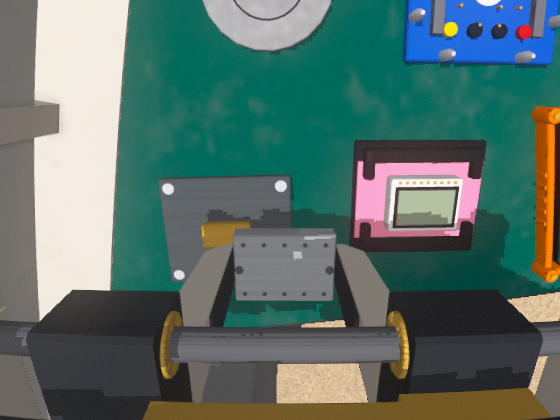

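The cover is held level at (285,265), and the plate with its brass block is just left of it at (225,235).

```bash
python3 -m crank '[{"dx":0.12,"dy":-1.5,"dz":0,"ax":0,"ay":0,"az":0},{"dx":0.12,"dy":-2.5,"dz":0,"ax":0,"ay":0,"az":0},{"dx":0.12,"dy":-3.1,"dz":0.8,"ax":0,"ay":0,"az":0},{"dx":0.12,"dy":-3.1,"dz":1.6,"ax":0,"ay":0,"az":0},{"dx":0.12,"dy":-3.1,"dz":2,"ax":0,"ay":0,"az":0},{"dx":0.12,"dy":-3.1,"dz":2,"ax":0,"ay":0,"az":0}]'; python3 m.py
```

```text
clock: 13.35
tool_pos: [409.1, -169.0, 41.1]
tcp_rot: [-3.141, 0.002, -0.121]
contact_force: [-0.4, -0.0, -0.6]
opening: 49.6
finger_force: 25.0
13.4 [ 409.4 -169.2   41.7] [-3.141e+00  2.000e-03 -1.210e-01] [-0.6 -0.2 -0.6] 49.46170863140942 24.99997079372406
```

```bash
python3 -m crank '[{"dx":-0.13,"dy":-0.37,"dz":0,"ax":0,"ay":0,"az":0},{"dx":-0.13,"dy":-0.37,"dz":0.5,"ax":0,"ay":0,"az":0},{"dx":-0.13,"dy":-0.37,"dz":1.0,"ax":0,"ay":0,"az":0},{"dx":-0.13,"dy":-0.37,"dz":1.4,"ax":0,"ay":0,"az":0},{"dx":-0.13,"dy":-0.37,"dz":1.4,"ax":0,"ay":0,"az":0},{"dx":-0.13,"dy":-0.37,"dz":1.4,"ax":0,"ay":0,"az":0}]'; python3 m.py
```

```text
clock: 13.95
tool_pos: [408.9, -165.3, 28.1]
tcp_rot: [-3.141, 0.001, -0.121]
contact_force: [0.5, 0.2, -0.2]
opening: 49.5
finger_force: 25.0
14.0 [ 409.2 -165.4   28.5] [-3.141  0.    -0.121] [-0.2  0.6 -0.8] 49.33358284461573 24.999903738498688
```

```bash
python3 -m crank '[{"dx":-0.03,"dy":0,"dz":0.15,"ax":0,"ay":0,"az":-1},{"dx":-0.03,"dy":0,"dz":0.3,"ax":0,"ay":0,"az":-1},{"dx":-0.03,"dy":0,"dz":0.4,"ax":0,"ay":0,"az":-1},{"dx":-0.03,"dy":0,"dz":0.45,"ax":0,"ay":0,"az":-1},{"dx":-0.03,"dy":0,"dz":0.5,"ax":0,"ay":0,"az":-1},{"dx":-0.03,"dy":0,"dz":0.5,"ax":0,"ay":0,"az":-1}]'; python3 m.py
```

```text
clock: 14.55
tool_pos: [409.1, -165.4, 23.7]
tcp_rot: [3.142, 0.0, -0.104]
contact_force: [0.1, -0.2, -0.1]
opening: 50.0
finger_force: 25.0
14.6 [ 409.1 -165.5   23.7] [ 3.142 -0.    -0.104] [-0.1 -0.2  0.2] 49.9587677171922 25.000152736902237
```

```bash
python3 -m crank '[{"dx":0,"dy":0,"dz":0.06,"ax":0,"ay":0,"az":0},{"dx":0,"dy":0,"dz":0.12,"ax":0,"ay":0,"az":0},{"dx":0,"dy":0,"dz":0.12,"ax":0,"ay":0,"az":0},{"dx":0,"dy":0,"dz":0.12,"ax":0,"ay":0,"az":0}]'; python3 m.py
```

```text
clock: 14.98
tool_pos: [409.2, -165.5, 23.6]
tcp_rot: [-3.142, 0.0, -0.104]
contact_force: [-6.5, 3.1, 16.3]
opening: 49.3
finger_force: 25.0
15.0333 [ 409.1 -165.5   23.6] [-3.142  0.    -0.103] [-5.8  3.4 14.6] 49.63092847983628 25.002847015857697
```

```bash
python3 -m crank '[{"dx":0,"dy":0,"dz":-0.06,"ax":0,"ay":0,"az":0},{"dx":0,"dy":0,"dz":-0.06,"ax":0,"ay":0,"az":0},{"dx":0,"dy":0,"dz":-0.06,"ax":0,"ay":0,"az":0},{"dx":0,"dy":0,"dz":-0.06,"ax":0,"ay":0,"az":0},{"dx":0,"dy":0,"dz":-1,"ax":0,"ay":0,"az":0},{"dx":0,"dy":0,"dz":-3,"ax":0,"ay":0,"az":0},{"dx":0,"dy":0,"dz":-6,"ax":0,"ay":0,"az":0},{"dx":0,"dy":0,"dz":-8,"ax":0,"ay":0,"az":0},{"dx":0,"dy":0,"dz":-8,"ax":0,"ay":0,"az":0}]' 0.3; python3 m.py; python3 - <<'E'
from h import *
t,c,im=tool(); z=c[...,2]
n=(np.abs(c[...,0]-409)<45)&(np.abs(c[...,1]+165)<55)
rect('plate',c,n&(z>3)&(z<9)); rect('cover',c,n&(z>13)&(z<20))
E
```

```text
clock: 15.83
tool_pos: [411.9, -167.0, 107.9]
tcp_rot: [3.139, -0.007, -0.104]
contact_force: [0.5, -0.6, 0.8]
opening: 60.3
finger_force: 0.0
15.8833 [ 411.1 -166.5  105.7] [ 3.139 -0.005 -0.104] [ 0.5  0.1 -0. ] 60.37029459570663 0.0
plate 5892 ctr 408.3 -163.8 sz 79.5 70.3 ang 84.5 z 5.1
cover 3271 ctr 409.2 -165.5 sz 49.3 36.3 ang 83.8 z 16.1
```

```bash
python3 -m crank '[{"dx":1,"dy":23.7,"dz":0,"ax":0,"ay":0,"az":-20},{"dx":1,"dy":23.7,"dz":0,"ax":0,"ay":0,"az":-20},{"dx":1,"dy":23.7,"dz":0,"ax":0,"ay":0,"az":-20},{"dx":1,"dy":23.7,"dz":0,"ax":0,"ay":0,"az":-20},{"dx":1,"dy":23.7,"dz":0,"ax":0,"ay":0,"az":-20},{"dx":1,"dy":23.7,"dz":0,"ax":0,"ay":0,"az":-20},{"dx":1,"dy":23.7,"dz":2,"ax":0,"ay":0,"az":-20},{"dx":1,"dy":23.7,"dz":2.8,"ax":0,"ay":0,"az":-20},{"dx":1,"dy":23.7,"dz":2.8,"ax":0,"ay":0,"az":-20}]' -0.1; python3 m.py; python3 - <<'E'
from h import *
t,c,im=tool(); z=c[...,2]
n=(np.abs(t[...,0])<35)&(np.abs(t[...,1])<22)
rect('bar',t,n&(z>38)&(z<46)); rect('disc',t,n&(z>26)&(z<46))
E
```

```text
clock: 16.68
tool_pos: [392.1, -399.5, 70.0]
tcp_rot: [-3.134, 0.003, 0.245]
contact_force: [-1.1, 0.9, -0.2]
opening: 41.9
finger_force: 0.0
16.7333 [ 392.9 -399.5   71.4] [-3.136e+00  2.000e-03  2.460e-01] [-0.3 -0.2 -0.2] 41.922473486418404 0.0
bar 976 ctr 1.2 3.2 sz 9.6 33.7 ang 89.2 z 29.7
disc 3020 ctr 1.5 3.7 sz 36.1 36.5 ang 0.6 z 41.0
```

```bash
python3 -m crank '[{"dx":0.05,"dy":0.1,"dz":1,"ax":0,"ay":0,"az":0},{"dx":0.05,"dy":0.1,"dz":2,"ax":0,"ay":0,"az":0},{"dx":0.05,"dy":0.1,"dz":2.2,"ax":0,"ay":0,"az":0},{"dx":0.05,"dy":0.1,"dz":2.2,"ax":0,"ay":0,"az":0},{"dx":0.05,"dy":0.1,"dz":2.2,"ax":0,"ay":0,"az":0}]'; python3 m.py
```

```text
clock: 17.2
tool_pos: [395.2, -402.6, 52.2]
tcp_rot: [-3.141, 0.0, 0.246]
contact_force: [1.2, -0.1, -0.3]
opening: 41.7
finger_force: 0.0
17.25 [ 395.4 -402.9   52.7] [ 3.141 -0.     0.246] [ 0.9 -0.1  1.4] 41.85528889227589 0.0
```

```bash
python3 -m crank '[{"dx":-0.05,"dy":-0.06,"dz":0.3,"ax":0,"ay":0,"az":0},{"dx":-0.05,"dy":-0.06,"dz":0.6,"ax":0,"ay":0,"az":0},{"dx":-0.05,"dy":-0.06,"dz":0.6,"ax":0,"ay":0,"az":0},{"dx":-0.05,"dy":-0.06,"dz":0.6,"ax":0,"ay":0,"az":0}]'; python3 m.py;  python3 -m crank '[{"dx":0,"dy":0,"dz":0,"ax":0,"ay":0,"az":0},{"dx":0,"dy":0,"dz":0,"ax":0,"ay":0,"az":0},{"dx":0,"dy":0,"dz":0,"ax":0,"ay":0,"az":0},{"dx":0,"dy":0,"dz":0,"ax":0,"ay":0,"az":0},{"dx":0,"dy":0,"dz":0,"ax":0,"ay":0,"az":0},{"dx":0,"dy":0,"dz":0,"ax":0,"ay":0,"az":0},{"dx":0,"dy":0,"dz":0,"ax":0,"ay":0,"az":0}]' -1 25
```

```text
clock: 17.63
tool_pos: [394.3, -402.4, 46.1]
tcp_rot: [-3.141, 0.0, 0.245]
contact_force: [-0.9, 0.1, -0.6]
opening: 41.7
finger_force: 0.0
17.6833 [ 394.5 -402.5   46.3] [-3.141  0.     0.245] [-0.9  0.1 -0.2] 41.96125665762179 0.0
clock: 18.32
tool_pos: [394.6, -402.6, 46.5]
tcp_rot: [3.142, 0.0, 0.245]
contact_force: [0.6, 0.7, -0.3]
opening: 9.8
finger_force: 25.0
```

```bash
python3 -m crank '[{"dx":0,"dy":0,"dz":-1,"ax":0,"ay":0,"az":0},{"dx":0,"dy":0,"dz":-3,"ax":0,"ay":0,"az":0},{"dx":0,"dy":0,"dz":-6,"ax":0,"ay":0,"az":0},{"dx":0,"dy":0,"dz":-8,"ax":0,"ay":0,"az":0},{"dx":0,"dy":0,"dz":-8,"ax":0,"ay":0,"az":0}]'; python3 m.py; python3 - <<'E'
from h import *
print(r.get_state()['qpos'].round(3))
t,c,im=tool(); z=c[...,2]
n=(np.abs(t[...,0])<35)&(np.abs(t[...,1])<22)
n2=(np.abs(c[...,0]-394)<30)&(np.abs(c[...,1]+402)<30)
rect('hub',c,n2&(z>22)&(z<30))
for nn in ('scene','side'):
    c,_=cloud(nn); P=c.reshape(-1,3); P=P[~np.isnan(P).any(1)]
    P=P[(P[:,0]>570)&(P[:,0]<720)&(P[:,1]>-340)&(P[:,1]<-105)&(P[:,2]>25)]
    for x in range(570,720,30):
        Q=P[(P[:,0]>=x)&(P[:,0]<x+30)]
        for y in range(-340,-105,40):
            q=Q[(Q[:,1]>=y)&(Q[:,1]<y+40)]
            if len(q)>3: print(nn,x,y,len(q),q[:,2].max().round())
E
```

```text
clock: 18.73
tool_pos: [396.8, -405.2, 132.9]
tcp_rot: [3.134, -0.004, 0.245]
contact_force: [0.5, -1.1, 0.6]
opening: 9.5
finger_force: 25.0
18.7833 [ 396.1 -404.4  130.4] [ 3.136e+00 -3.000e-03  2.450e-01] [ 0.3  0.2 -1.2] 9.690189780742404 24.999907314777374
[-0.886  0.106  1.709 -0.     1.324  0.439]
hub 358 ctr 393.3 -402.8 sz 15.1 14.9 ang 4.7 z 26.0
scene 630 -220 23 65.0
scene 630 -180 158 65.0
scene 630 -140 367 277.0
scene 660 -300 42 66.0
scene 660 -260 197 67.0
scene 660 -220 181 65.0
scene 660 -180 160 309.0
scene 660 -140 1167 309.0
scene 690 -340 154 66.0
scene 690 -300 177 65.0
scene 690 -260 6 47.0
scene 690 -180 988 307.0
scene 690 -140 204 296.0
side 570 -140 14 179.0
side 600 -140 447 316.0
side 630 -220 14 62.0
side 630 -180 78 63.0
side 630 -140 633 316.0
side 660 -300 19 62.0
side 660 -260 122 63.0
side 660 -220 104 63.0
side 660 -180 133 316.0
side 660 -140 659 316.0
side 690 -340 78 64.0
side 690 -300 107 63.0
side 690 -260 4 43.0
side 690 -180 634 315.0
side 690 -140 96 316.0
```

```bash
python3 -m crank '[{"dx":18.5,"dy":-12.1,"dz":0,"ax":0,"ay":0,"az":84},{"dx":18.5,"dy":-12.1,"dz":0,"ax":0,"ay":0,"az":84},{"dx":18.5,"dy":-12.1,"dz":0,"ax":0,"ay":0,"az":84},{"dx":18.5,"dy":-12.1,"dz":0,"ax":0,"ay":0,"az":84},{"dx":18.5,"dy":-12.1,"dz":0,"ax":0,"ay":0,"az":84},{"dx":18.5,"dy":-12.1,"dz":0,"ax":0,"ay":0,"az":84},{"dx":18.5,"dy":-12.1,"dz":0,"ax":0,"ay":0,"az":84},{"dx":18.5,"dy":-12.1,"dz":0,"ax":0,"ay":0,"az":84},{"dx":18.5,"dy":-12.1,"dz":2,"ax":0,"ay":0,"az":84},{"dx":18.5,"dy":-12.1,"dz":4,"ax":0,"ay":0,"az":84},{"dx":18.5,"dy":-12.1,"dz":5,"ax":0,"ay":0,"az":84},{"dx":18.5,"dy":-12.1,"dz":5,"ax":0,"ay":0,"az":84}]'; python3 m.py; python3 - <<'E'
from h import *
t,c,im=tool(); z=c[...,2];cv2.imwrite('pics/w7.png',im)
n2=(np.abs(c[...,0]-545)<40)&(np.abs(c[...,1]+207)<40)
rect('stand',c,n2&(z>3)&(z<20));rect('spindle',c,n2&(z>12)&(z<20))
rect('bar',t,(z>68)&(z<85)&(np.abs(t[...,0])<25)&(np.abs(t[...,1])<25))
E
```

```text
clock: 19.83
tool_pos: [541.3, -238.4, 71.1]
tcp_rot: [3.136, 0.006, -1.214]
contact_force: [0.0, 0.2, -1.2]
opening: 9.9
finger_force: 25.0
19.8833 [ 542.  -238.8   72.5] [ 3.137  0.005 -1.224] [ 1.  -0.2 -0.5] 9.77148287892286 24.998081624507904
stand 2037 ctr 566.7 -213.1 sz 67.3 26.3 ang 74.9 z 5.0Traceback (most recent call last):
  File "<stdin>", line 4, in <module>
  File "h.py", line 27, in rect
    m=m&~np.isnan(t[...,0]); nl,l,st,_=cv2.connectedComponentsWithStats(m.astype(np.uint8)); m=l==1+np.argmax(st[1:,4])
                                                                                                    ~~~~~~~~~^^^^^^^^^^
    return _wrapfunc(a, 'argmax', axis=axis, out=out, **kwds)
    return bound(*args, **kwds)
ValueError: attempt to get argmax of an empty sequence
```

View pics/w7.png

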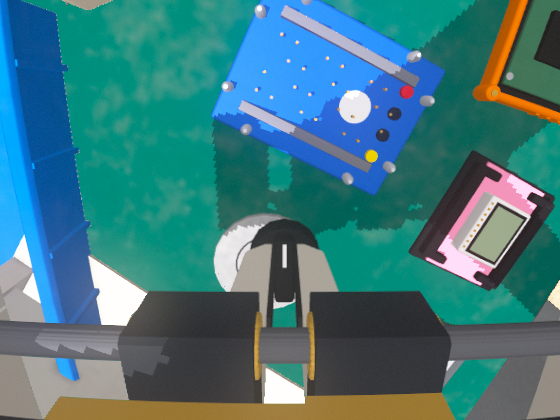

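The knob is held at (285,255) with the stand behind it at (262,262). The nest and panel are clear of it.

```bash
python3 -m crank '[{"dx":-1.5,"dy":-0.7,"dz":0,"ax":0,"ay":0,"az":0},{"dx":-2.9,"dy":-1.3,"dz":0,"ax":0,"ay":0,"az":0},{"dx":-2.9,"dy":-1.3,"dz":0.5,"ax":0,"ay":0,"az":0},{"dx":-2.9,"dy":-1.3,"dz":1,"ax":0,"ay":0,"az":0},{"dx":-2.9,"dy":-1.3,"dz":1,"ax":0,"ay":0,"az":0},{"dx":-2.9,"dy":-1.3,"dz":1,"ax":0,"ay":0,"az":0}]'; python3 m.py; python3 - <<'E'
from h import *
s=r.get_state(); print(s['qpos'].round(2))
R=Ro.from_euler('xyz',s['tcp_rot']).as_matrix(); print('to go tool mm',R.T@(np.array([544.8,-207.4,37.5])-s['tool_pos']))
E
```

```text
clock: 20.43
tool_pos: [546.0, -208.6, 65.8]
tcp_rot: [3.141, 0.001, -1.207]
contact_force: [-0.9, 0.5, -0.3]
opening: 9.7
finger_force: 25.0
20.4833 [ 546.3 -208.8   66.2] [ 3.141  0.    -1.207] [ 0.3 -0.5  0.2] 9.46195749335753 24.99989479780197
[-0.45  0.23  1.69 -0.    1.22  2.33]
to go tool mm [-2.03854504  0.98624512 28.94954684]
```

```bash
python3 -m crank '[{"dx":-0.2,"dy":0.1,"dz":0.5,"ax":0,"ay":0,"az":0},{"dx":-0.2,"dy":0.1,"dz":1.2,"ax":0,"ay":0,"az":0},{"dx":-0.2,"dy":0.1,"dz":1.9,"ax":0,"ay":0,"az":0},{"dx":-0.2,"dy":0.1,"dz":2.4,"ax":0,"ay":0,"az":0},{"dx":-0.2,"dy":0.1,"dz":2.5,"ax":0,"ay":0,"az":0},{"dx":-0.2,"dy":0.1,"dz":2.5,"ax":0,"ay":0,"az":0}]'; python3 m.py
```

```text
clock: 21.03
tool_pos: [544.2, -206.7, 40.4]
tcp_rot: [3.14, 0.001, -1.208]
contact_force: [-0.9, -0.0, -0.2]
opening: 9.7
finger_force: 25.0
21.0833 [ 544.6 -206.9   41. ] [ 3.141e+00  1.000e-03 -1.208e+00] [-0.2  1.4 -1.4] 9.695440190114589 24.999744594097137
```

```bash
python3 -m crank '[{"dx":0,"dy":0,"dz":0.15,"ax":0,"ay":0,"az":0},{"dx":0,"dy":0,"dz":0.3,"ax":0,"ay":0,"az":0},{"dx":0,"dy":0,"dz":0.4,"ax":0,"ay":0,"az":0},{"dx":0,"dy":0,"dz":0.43,"ax":0,"ay":0,"az":0},{"dx":0,"dy":0,"dz":0.43,"ax":0,"ay":0,"az":0},{"dx":0,"dy":0,"dz":0.43,"ax":0,"ay":0,"az":0}]'; python3 m.py
```

```text
clock: 21.63
tool_pos: [545.0, -207.1, 37.5]
tcp_rot: [-3.141, -0.0, -1.208]
contact_force: [-0.2, -0.3, 2.4]
opening: 9.8
finger_force: 25.0
21.6833 [ 545.  -207.1   37.5] [-3.141 -0.    -1.208] [-1.   0.2  3.2] 9.904326876885618 25.000644028186798
```

```bash
python3 -m crank '[{"dx":0,"dy":0,"dz":0,"ax":0,"ay":0,"az":0},{"dx":0,"dy":0,"dz":0,"ax":0,"ay":0,"az":0},{"dx":0,"dy":0,"dz":0,"ax":0,"ay":0,"az":0},{"dx":0,"dy":0,"dz":0,"ax":0,"ay":0,"az":0},{"dx":0,"dy":0,"dz":-1,"ax":0,"ay":0,"az":0},{"dx":0,"dy":0,"dz":-3,"ax":0,"ay":0,"az":0},{"dx":0,"dy":0,"dz":-6,"ax":0,"ay":0,"az":0},{"dx":0,"dy":0,"dz":-8,"ax":0,"ay":0,"az":0},{"dx":0,"dy":0,"dz":-8,"ax":0,"ay":0,"az":0}]' -0.35; python3 m.py; python3 - <<'E'
from h import *
t,c,im=tool(); z=c[...,2]
n2=(np.abs(c[...,0]-545)<40)&(np.abs(c[...,1]+207)<40)
rect('bar',c,n2&(z>30)&(z<36));rect('knob',c,n2&(z>18)&(z<36)); rect('stand',c,n2&(z>3)&(z<36))
c0,_=cloud('scene')
E
```

```text
clock: 22.48
tool_pos: [548.0, -208.5, 123.7]
tcp_rot: [-3.135, -0.007, -1.208]
contact_force: [-1.1, 0.2, 1.4]
opening: 30.1
finger_force: 0.0
22.5333 [ 547.1 -208.1  121.2] [-3.137 -0.005 -1.208] [ 0.7  0.4 -0.8] 30.317316224518976 0.0
bar 620 ctr 546.2 -205.6 sz 9.5 33.6 ang 20.6 z 32.8
knob 1914 ctr 546.4 -206.1 sz 36.7 36.2 ang 20.4 z 21.5
stand 6047 ctr 545.3 -206.8 sz 70.6 70.2 ang 67.4 z 5.6
```

```bash
python3 -m crank '[{"dx":12.9,"dy":21.1,"dz":0,"ax":0,"ay":0,"az":-74},{"dx":12.9,"dy":21.1,"dz":0,"ax":0,"ay":0,"az":-74},{"dx":12.9,"dy":21.1,"dz":0,"ax":0,"ay":0,"az":-74},{"dx":12.9,"dy":21.1,"dz":0,"ax":0,"ay":0,"az":-74},{"dx":12.9,"dy":21.1,"dz":0,"ax":0,"ay":0,"az":-74},{"dx":12.9,"dy":21.1,"dz":0,"ax":0,"ay":0,"az":-74},{"dx":12.9,"dy":21.1,"dz":0,"ax":0,"ay":0,"az":-74},{"dx":12.9,"dy":21.1,"dz":2,"ax":0,"ay":0,"az":-74},{"dx":12.9,"dy":21.1,"dz":4,"ax":0,"ay":0,"az":-74},{"dx":12.9,"dy":21.1,"dz":5,"ax":0,"ay":0,"az":-74},{"dx":12.9,"dy":21.1,"dz":5,"ax":0,"ay":0,"az":-74},{"dx":12.9,"dy":21.1,"dz":5,"ax":0,"ay":0,"az":-74}]'; python3 m.py; python3 - <<'E'
from h import *
t,c,im=tool(); z=c[...,2];cv2.imwrite('pics/w8.png',im)
n=(np.abs(t[...,0])<35)&(np.abs(t[...,1])<15)
rect('hub',t,n&(z>22)&(z<30))
hsv=cv2.cvtColor(im,cv2.COLOR_BGR2HSV).astype(int); H,S,V=hsv[...,0],hsv[...,1],hsv[...,2]
rect('board',t,(z>10)&(z<30)&(H>50)&(H<90)&(t[...,0]<85)&(np.abs(t[...,1])<40))
E
```

```text
clock: 23.58
tool_pos: [391.8, -400.8, 64.3]
tcp_rot: [-3.137, 0.003, 0.088]
contact_force: [0.6, 0.7, 0.3]
opening: 30.1
finger_force: 0.0
23.6333 [ 392.4 -401.5   65.4] [-3.139e+00  2.000e-03  8.200e-02] [-0.3  0.2  0.1] 30.632815623957114 0.0
hub 644 ctr 0.9 1.9 sz 14.6 15.6 ang 89.4 z 39.4
board 8671 ctr 19.1 2.1 sz 91.9 63.7 ang 0.4 z 51.2
```

View pics/w8.png

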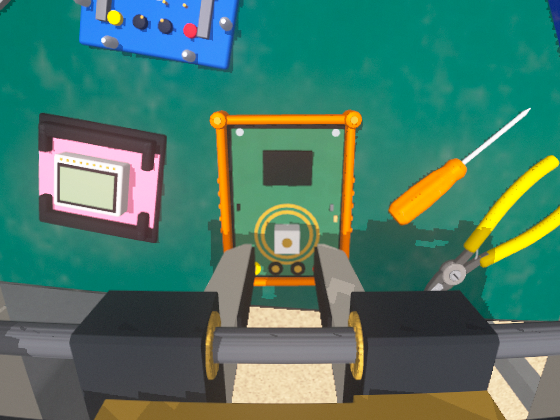

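The board lies bare in the case, with its hub at (287,238) between the fingers, square to the jaws.

```bash
python3 -m crank '[{"dx":0.03,"dy":0.05,"dz":1,"ax":0,"ay":0,"az":0},{"dx":0.03,"dy":0.05,"dz":2,"ax":0,"ay":0,"az":0},{"dx":0.03,"dy":0.05,"dz":2.8,"ax":0,"ay":0,"az":0},{"dx":0.03,"dy":0.05,"dz":3,"ax":0,"ay":0,"az":0},{"dx":0.03,"dy":0.05,"dz":3,"ax":0,"ay":0,"az":0},{"dx":0.03,"dy":0.05,"dz":3,"ax":0,"ay":0,"az":0}]'; python3 m.py
```

```text
clock: 24.18
tool_pos: [393.6, -402.8, 36.8]
tcp_rot: [-3.141, 0.0, 0.083]
contact_force: [0.0, 0.6, 0.2]
opening: 30.1
finger_force: 0.0
24.2333 [ 393.8 -403.1   37.3] [ 3.141 -0.     0.083] [0.2 0.3 1.3] 30.23853114694451 0.0
```

```bash
python3 -m crank '[{"dx":-0.03,"dy":0,"dz":0.3,"ax":0,"ay":0,"az":0},{"dx":-0.03,"dy":0,"dz":0.5,"ax":0,"ay":0,"az":0},{"dx":-0.03,"dy":0,"dz":0.62,"ax":0,"ay":0,"az":0},{"dx":-0.03,"dy":0,"dz":0.62,"ax":0,"ay":0,"az":0},{"dx":-0.03,"dy":0,"dz":0.62,"ax":0,"ay":0,"az":0}]'; python3 m.py;  python3 -m crank '[{"dx":0,"dy":0,"dz":0,"ax":0,"ay":0,"az":0},{"dx":0,"dy":0,"dz":0,"ax":0,"ay":0,"az":0},{"dx":0,"dy":0,"dz":0,"ax":0,"ay":0,"az":0},{"dx":0,"dy":0,"dz":0,"ax":0,"ay":0,"az":0},{"dx":0,"dy":0,"dz":0,"ax":0,"ay":0,"az":0},{"dx":0,"dy":0,"dz":0,"ax":0,"ay":0,"az":0}]' -1 45
```

```text
clock: 24.7
tool_pos: [393.3, -402.9, 30.8]
tcp_rot: [-3.141, 0.0, 0.084]
contact_force: [0.7, -0.3, 0.8]
opening: 30.3
finger_force: 0.0
24.75 [ 393.4 -403.    30.9] [-3.142  0.     0.084] [-0.7  0.6  0.2] 30.045606760738018 0.0
clock: 25.3
tool_pos: [393.4, -403.1, 31.0]
tcp_rot: [3.141, -0.0, 0.084]
contact_force: [0.9, 0.4, -0.2]
opening: 14.3
finger_force: 45.0
```

```bash
python3 -m crank '[{"dx":0,"dy":0,"dz":-0.4,"ax":0,"ay":0,"az":0},{"dx":0,"dy":0,"dz":-1,"ax":0,"ay":0,"az":0},{"dx":0,"dy":0,"dz":-2,"ax":0,"ay":0,"az":0},{"dx":0,"dy":0,"dz":-3.5,"ax":0,"ay":0,"az":0},{"dx":0,"dy":0,"dz":-6,"ax":0,"ay":0,"az":0},{"dx":0,"dy":0,"dz":-8,"ax":0,"ay":0,"az":0},{"dx":0,"dy":0,"dz":-8,"ax":0,"ay":0,"az":0},{"dx":0,"dy":0,"dz":-8,"ax":0,"ay":0,"az":0}]'; python3 m.py; python3 - <<'E'
from h import *
t,c,im=tool(); z=c[...,2]
hsv=cv2.cvtColor(im,cv2.COLOR_BGR2HSV).astype(int); H,S,V=hsv[...,0],hsv[...,1],hsv[...,2]
m=rect('board',t,(t[...,2]>3)&(t[...,2]<35)&(H>50)&(H<90)&(t[...,0]<85)&(np.abs(t[...,1])<40))
P=t[m]; print(np.linalg.lstsq(np.c_[P[:,:2],np.ones(len(P))],P[:,2],rcond=None)[0])
m=rect('nest',c,(H>100)&(H<125)&(S>120)&(c[...,0]>470)&(c[...,0]<640)&(c[...,1]<-250)&(z<25))
E
```

```text
clock: 25.97
tool_pos: [394.4, -404.2, 113.4]
tcp_rot: [3.138, -0.002, 0.084]
contact_force: [-0.5, -0.5, -1.1]
opening: 14.1
finger_force: 45.0
26.0167 [ 393.6 -403.3  111.6] [ 3.14e+00 -1.00e-03  8.40e-02] [-0.5  0.8 -1.5] 14.156194720698977 44.99848186969757
board 13653 ctr 24.0 0.4 sz 80.1 64.1 ang 0.3 z 16.9
[-8.26199843e-03 -4.97476066e-04  1.66715511e+01]
nest 6072 ctr 515.4 -320.5 sz 89.3 49.3 ang 84.2 z 6.9
```

```bash
python3 -m crank '[{"dx":14.2,"dy":-6.8,"dz":0,"ax":0,"ay":0,"az":10.8},{"dx":14.2,"dy":-6.8,"dz":0,"ax":0,"ay":0,"az":10.8},{"dx":14.2,"dy":-6.8,"dz":0,"ax":0,"ay":0,"az":10.8},{"dx":14.2,"dy":-6.8,"dz":0,"ax":0,"ay":0,"az":10.8},{"dx":14.2,"dy":-6.8,"dz":2,"ax":0,"ay":0,"az":10.8},{"dx":14.2,"dy":-6.8,"dz":4,"ax":0,"ay":0,"az":10.8},{"dx":14.2,"dy":-6.8,"dz":5,"ax":0,"ay":0,"az":10.8},{"dx":14.2,"dy":-6.8,"dz":5,"ax":0,"ay":0,"az":10.8},{"dx":14.2,"dy":-6.8,"dz":5,"ax":0,"ay":0,"az":10.8}]'; python3 m.py; python3 - <<'E'
from h import *
t,c,im=tool(); z=c[...,2]; cv2.imwrite('pics/w9.png',im)
hsv=cv2.cvtColor(im,cv2.COLOR_BGR2HSV).astype(int); H,S,V=hsv[...,0],hsv[...,1],hsv[...,2]
rect('nest',t,(H>100)&(H<125)&(S>120)&(z<25)&(z>-5)&(np.abs(t[...,1])<60)&(t[...,0]<85))
rect('board',t,(t[...,2]>3)&(t[...,2]<35)&(H>50)&(H<90)&(t[...,0]<85)&(np.abs(t[...,1])<40))
E
```

```text
clock: 26.82
tool_pos: [527.9, -322.8, 59.4]
tcp_rot: [-3.14, 0.003, -0.105]
contact_force: [-0.1, 0.2, -1.6]
opening: 14.4
finger_force: 45.0
26.8667 [ 528.7 -323.6   60.9] [-3.141e+00  1.000e-03 -1.060e-01] [ 0.8 -0.5 -0. ] 14.195363422137133 44.9985533952713
nest 4239 ctr 65.7 -0.4 sz 20.9 88.4 ang 0.0 z 53.9
board 11487 ctr 24.5 0.1 sz 63.9 79.4 ang 90.0 z 17.0
```

View pics/w9.png

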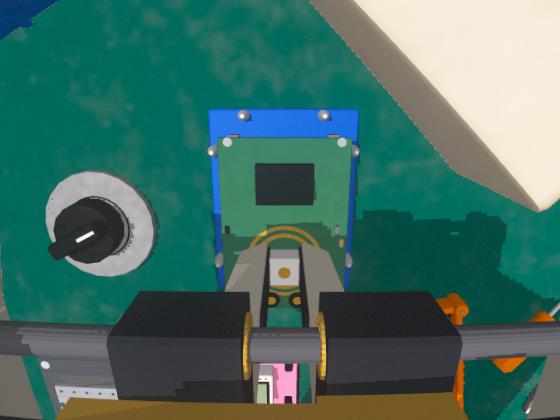

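The knob sits on its stand at (95,228). The board is held level over the nest with its jacks at the -x end, and the nest's +x edge at row 110 shows even side margins.

```bash
python3 -m crank '[{"dx":0.07,"dy":-0.03,"dz":0.6,"ax":0,"ay":0,"az":0},{"dx":0.07,"dy":-0.03,"dz":1.2,"ax":0,"ay":0,"az":0},{"dx":0.07,"dy":-0.03,"dz":1.7,"ax":0,"ay":0,"az":0},{"dx":0.07,"dy":-0.03,"dz":1.7,"ax":0,"ay":0,"az":0},{"dx":0.07,"dy":-0.03,"dz":1.7,"ax":0,"ay":0,"az":0},{"dx":0.07,"dy":-0.03,"dz":1.7,"ax":0,"ay":0,"az":0}]'; python3 m.py; python3 - <<'E'
from h import *
t,c,im=tool(); z=c[...,2]; cv2.imwrite('pics/w10.png',im)
hsv=cv2.cvtColor(im,cv2.COLOR_BGR2HSV).astype(int); H,S,V=hsv[...,0],hsv[...,1],hsv[...,2]
rect('nest',t,(H>100)&(H<125)&(S>120)&(z<25)&(z>-5)&(np.abs(t[...,1])<60)&(t[...,0]<85))
rect('board',t,(t[...,2]>3)&(t[...,2]<35)&(H>50)&(H<90)&(t[...,0]<85)&(np.abs(t[...,1])<40))
E
```

```text
clock: 27.42
tool_pos: [529.9, -323.2, 43.9]
tcp_rot: [-3.142, 0.0, -0.105]
contact_force: [0.3, -0.2, -0.4]
opening: 14.4
finger_force: 45.0
27.4667 [ 530.1 -323.3   44.1] [ 3.141 -0.    -0.105] [-0.1 -0.4 -1.6] 14.261034428853874 44.9985408782959
nest 7233 ctr 22.1 -0.1 sz 105.4 89.1 ang 0.0 z 37.2
board 11333 ctr 24.3 0.1 sz 79.3 63.6 ang 0.1 z 17.0
```

```bash
python3 -m crank '[{"dx":0,"dy":0,"dz":0.3,"ax":0,"ay":0,"az":0},{"dx":0,"dy":0,"dz":0.6,"ax":0,"ay":0,"az":0},{"dx":0,"dy":0,"dz":0.9,"ax":0,"ay":0,"az":0},{"dx":0,"dy":0,"dz":1.0,"ax":0,"ay":0,"az":0},{"dx":0,"dy":0,"dz":1.0,"ax":0,"ay":0,"az":0},{"dx":0,"dy":0,"dz":1.0,"ax":0,"ay":0,"az":0}]'; python3 m.py
```

```text
clock: 28.02
tool_pos: [529.8, -323.1, 33.7]
tcp_rot: [-3.141, 0.0, -0.105]
contact_force: [-1.2, -0.6, -0.4]
opening: 14.2
finger_force: 45.0
28.0667 [ 530.  -323.2   33.9] [-3.142  0.    -0.105] [-0.1 -0.2 -1.8] 14.144406034014214 44.998374581336975
```

```bash
python3 -m crank '[{"dx":0,"dy":0,"dz":0.08,"ax":0,"ay":0,"az":0},{"dx":0,"dy":0,"dz":0.16,"ax":0,"ay":0,"az":0},{"dx":0,"dy":0,"dz":0.22,"ax":0,"ay":0,"az":0},{"dx":0,"dy":0,"dz":0.25,"ax":0,"ay":0,"az":0},{"dx":0,"dy":0,"dz":0.25,"ax":0,"ay":0,"az":0}]'; python3 m.py
```

```text
clock: 28.53
tool_pos: [530.0, -323.3, 32.0]
tcp_rot: [3.141, -0.0, -0.105]
contact_force: [-2.4, 1.9, 4.9]
opening: 14.4
finger_force: 45.0
28.5833 [ 530.  -323.2   32. ] [ 3.141 -0.    -0.105] [-2.5  1.9  5.4] 14.307755452653703 44.998889565467834
```

Contact came at exactly the seated height. I'll release, lift and check everything.

```bash
python3 -m crank '[{"dx":0,"dy":0,"dz":0,"ax":0,"ay":0,"az":0},{"dx":0,"dy":0,"dz":0,"ax":0,"ay":0,"az":0},{"dx":0,"dy":0,"dz":0,"ax":0,"ay":0,"az":0},{"dx":0,"dy":0,"dz":0,"ax":0,"ay":0,"az":0},{"dx":0,"dy":0,"dz":-0.5,"ax":0,"ay":0,"az":0},{"dx":0,"dy":0,"dz":-2,"ax":0,"ay":0,"az":0},{"dx":0,"dy":0,"dz":-6,"ax":0,"ay":0,"az":0},{"dx":-3,"dy":0,"dz":-20,"ax":0,"ay":0,"az":0},{"dx":-3,"dy":0,"dz":-20,"ax":0,"ay":0,"az":0},{"dx":-3,"dy":0,"dz":-20,"ax":0,"ay":0,"az":0},{"dx":-3,"dy":0,"dz":-20,"ax":0,"ay":0,"az":0},{"dx":-3,"dy":0,"dz":-20,"ax":0,"ay":0,"az":0}]' -0.35; python3 m.py; python3 - <<'E'
from h import *
t,c,im=tool(); z=c[...,2]; cv2.imwrite('pics/w11.png',im)
hsv=cv2.cvtColor(im,cv2.COLOR_BGR2HSV).astype(int); H,S,V=hsv[...,0],hsv[...,1],hsv[...,2]
n=(np.abs(c[...,0]-548)<65)&(np.abs(c[...,1]+325)<55)
m=rect('board',c,n&(z>11)&(z<30)&(H>50)&(H<90)); P=c[m]; print(np.linalg.lstsq(np.c_[P[:,:2]-P[:,:2].mean(0),np.ones(len(P))],P[:,2],rcond=None)[0])
rect('hub',c,n&(z>22.5)&(z<31)&(abs(c[...,0]-530)<15))
rect('nest',c,n&(H>95)&(H<125)&(S>100))
E
```

```text
clock: 29.63
tool_pos: [502.0, -322.0, 239.3]
tcp_rot: [3.136, -0.009, -0.105]
contact_force: [-0.4, 0.1, 1.3]
opening: 30.1
finger_force: 0.0
29.6833 [ 501.4 -321.3  235.8] [ 3.138 -0.006 -0.105] [-0.2 -0.5 -0.9] 30.24309662403846 0.0
board 3342 ctr 548.1 -325.3 sz 63.2 90.4 ang 83.9 z 15.1
[-7.21625200e-04  1.59234243e-03  1.51185879e+01]
hub 208 ctr 529.7 -323.6 sz 13.3 14.6 ang 83.6 z 27.0
nest 3244 ctr 547.3 -325.0 sz 88.4 115.1 ang 83.9 z 7.0
```

View pics/w11.png

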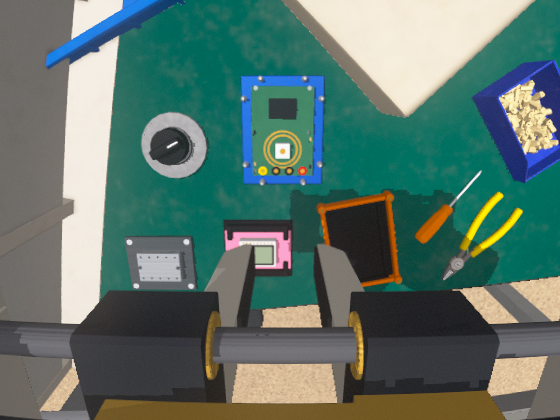

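The final view shows the board level and down in the nest (283,135), its jacks over the contacts. The knob is on its stand (172,146), the cover on its plate (160,267), the display in the cradle (262,255), and the tools are undisturbed.

```bash
python3 -c "
from workcell import r
print(r.job_done())"
```

```text
the job is handed in; nothing more can be done
None
```

The meter is stripped in the order asked: display in the foam cradle, cover over the brass block, selector on the spindle stand and board level in the test nest with its jacks over the contacts; I left the screwdriver and cutters alone and handed the job in at about 30 s.

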